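Load and start the low-oxygen treatment chest

TASK

Pieces that may carry wood or textile pests are waiting on the worktop to the right of the grey treatment chest. Swing the chest's hatch by its bar right over until it lies on its two rests, stand every waiting piece upright (as it stands now) on the blue floor of the chest, then swing the hatch back until it is fully shut, and finally push the red plunger all the way down, hold it there for a moment and let it come up. Let the hatch down gently onto its rests and onto the rim, never letting it drop, do not push the plunger while the hatch is open, and leave the loupe, tweezers and caliper where they lie.

Things in the scene. Friction and masses are not known exactly. Their poses are not given: they have to be found in the camera images.
- hatch (a joint): Angle of the chest's hatch in rad: 0 = shut, lying level on the rim; 1.57 = upright; 2.5 = fully open, leaning back on its two rests (the hard stop). The hatch weighs 0.5 kg, turns freely with slight damping and falls to either side if let go, except at its two ends.
- hatch_bar (a point): Centre of the hatch's handle: a straight round dark steel bar 10 mm thick, parallel to the hinge, free for 45 mm to either side of this point, 215 mm from the hinge axis, in the plane of the hatch. 40 mm of open air lies between the bar and the edge of the hatch panel, so fingers may straddle the bar from above at any hatch angle, closing square to the bar; the bar turns between the fingers as the hatch swings. Its axes turn with the hatch; x runs along the bar.
- hatch_hinge (a point): Middle of the hinge axis, 86 mm above the worktop, fixed to the chest. Its axes are the chest's: x along the hinge (level), y from the shut hatch's bar towards the hinge and on towards the side housing with the plunger, z up. At hatch angle q the bar centre lies at y = -0.215 cos q, z = +0.215 sin q, x = 0 in this frame.
- chest_floor (a point): Centre of the blue floor of the chest's well, 12 mm above the worktop; axes as for the hinge. The well measures 260 mm along x and 150 mm along y inside; its walls are 10 mm thick and rise 68 mm above this floor. The shut hatch's underside lies 69 mm above this floor. The chest is fixed to the worktop. The side housing (y = 85 to 175 mm from here, top 50 mm above the worktop) carries the plunger and, at x = +-120 mm, y = 157 mm, the two hatch rests: posts 132 mm tall.
- plunger_top (a point): Centre of the top face of the red sprung plunger (32 mm across), on the side housing, under the hatch when that is open. It is pushed straight down; this point moves with it.
- plunger (a joint): Travel of the plunger in m: 0 = up, 0.014 = fully down (hard stop); it takes 8 N to hold it fully down, less on the way, and springs back up when let go.
- egg_mount_mid (a point): Waiting piece (may be absent): a blue-green egg fixed on a turned wooden stand, 64 mm tall in all, foot 45 mm across; the egg is 34 mm across, widest 41 mm above the foot, and may be gripped there firmly. This point is its centre, 32 mm above its underside; z is up.
- cotton_box_a_mid (a point): Waiting piece (may be absent): a clear specimen box with a speckled egg on white cotton, 55 x 54 mm, 36 mm tall, strong enough to be gripped by any two opposite sides. This point is its centre, 18 mm above its underside; x and y square to the sides, z up.
- cotton_box_b_mid (a point): Waiting piece (may be absent): a second box just like the first. This point is its centre, 18 mm above its underside; x and y square to the sides, z up.
- mount_block_mid (a point): Waiting piece (may be absent): a wooden block for mounts, 30 mm along x, 45 mm along y, 20 mm tall. This point is its centre, 10 mm above its underside; z up.
- loupe: Bystander: black stand loupe, 45 mm across, 36 mm tall; origin at the centre of its underside.
- tweezers: Bystander: steel tweezers, 129 mm long along y, 10 mm tall; origin at the centre of their underside.
- caliper: Bystander: steel caliper, 238 mm long along y, 80 mm wide, 14 mm tall; origin at the centre of its underside.
Mind the look-alikes: they are no part of the job. Leave any pink or purple look-alike of the part that bears egg_mount_mid alone.

How it is judged:
On the way, in this order (a step that is already met when the one before it is completed fails the run):
1. the hatch has been swung over and lies on its rests (value of joint hatch above 2.44 rad), for 0.3 s.
2. every waiting piece stands upright on the floor of the chest (x of egg_mount_mid in the frame of chest_floor between -0.115 and 0.115 m and y of egg_mount_mid in the frame of chest_floor between -0.065 and 0.065 m and z of egg_mount_mid in the frame of chest_floor between 0.026 and 0.038 m and angle between each of egg_mount_mid, cotton_box_a_mid, cotton_box_b_mid, mount_block_mid's own z axis and vertical below 0.2 rad and x of cotton_box_a_mid in the frame of chest_floor between -0.115 and 0.115 m and y of cotton_box_a_mid in the frame of chest_floor between -0.065 and 0.065 m and z of cotton_box_a_mid in the frame of chest_floor between 0.012 and 0.024 m and x of cotton_box_b_mid in the frame of chest_floor between -0.115 and 0.115 m and y of cotton_box_b_mid in the frame of chest_floor between -0.065 and 0.065 m and z of cotton_box_b_mid in the frame of chest_floor between 0.012 and 0.024 m and x of mount_block_mid in the frame of chest_floor between -0.115 and 0.115 m and y of mount_block_mid in the frame of chest_floor between -0.065 and 0.065 m and z of mount_block_mid in the frame of chest_floor between 0.004 and 0.016 m), for 0.3 s.
3. the hatch is shut on the rim (value of joint hatch below 0.04 rad), for 0.3 s.
4. the plunger is held fully down (value of joint plunger above 0.012 m), for 0.3 s.
At the end, for the whole second after the job is handed in: Every waiting piece present stands upright (within 0.2 rad) on the floor of the chest (centre within 115 mm along and 65 mm across of the floor's centre, height within 6 mm), the hatch is shut (under 0.04 rad) and the plunger, having been held at least 12 mm down for 0.3 s, is up again (under 3 mm) (all of step 2 and value of joint hatch below 0.04 rad and value of joint plunger below 0.003 m); the robot touches nothing.
It fails at once if the hatch drops or swings faster than 2.5 rad/s (velocity of joint hatch above 2.5 rad/s or velocity of joint hatch below -2.5 rad/s).
It fails at once if the plunger is pushed while the hatch is open (value of joint plunger above 0.007 m and value of joint hatch above 0.15 rad).
It fails at once if the loupe is moved more than 30 mm (distance of loupe from where it was at the start of the episode above 0.03 m).
It fails at once if the tweezers are moved more than 30 mm (distance of tweezers from where it was at the start of the episode above 0.03 m).
It fails at once if the caliper is moved more than 30 mm (distance of caliper from where it was at the start of the episode above 0.03 m).
Of egg_mount, cotton_box_a, cotton_box_b, mount_block only 3 to 4 are there at a start; the rules pass over those that are not, and their reading is None.
At some moment in a run one of cotton_box_a, cotton_box_b, mount_block may be knocked a few centimetres aside while the robot is not near it.
It also fails if it takes over 210 s, if anything falls off the work surface, if the arm or the gripper's body presses on something with over 40 N, if the wrist force passes 120 N, or if a joint passes its speed limit or range.

ROBOT

A 6-joint arm with a two-finger parallel gripper is mounted at the origin on a cart in front of the work surface, level with it; the furniture and walls round the work are solid. World frame = base frame: x ahead of the robot, y to its left, z up, the work surface at z = 0. Lengths are in m, angles in rad, forces in N, time in s.
With the tool pointing down it reaches from about 0.275 to 0.75 m from the base axis. Payload 10.2 kg.
Tool frame: the origin (TCP) lies midway between the tips of the shut fingers; the grasp point (between the pads) lies 19 mm behind it (arm.pinch_z is the distance from the TCP to the grasp point, in m); z points along the fingers, y is the line along which they close (so a half turn about z gives the same grasp; the last joint's range is limited). The gripper opens to 88 mm and grips with 3 to 60 N. Pads are 18 mm wide; open, the fingers measure 123 mm over their backs; the gripper's body (75 mm by 187 mm) begins 45 mm behind the grasp point.
Start: joints at [-1.428, 0.313, 1.498, -0, 1.331, -0.223], TCP at [0.188, -0.49, 0.239] pointing down, gripper open.
Joint ranges: [-2.94, 2.94], [-0.97, 2.17], [0.19, 2.56], [-1.23, 4.37], [0.02, 3.11], [-2.88, 2.88]. Speed limits (rad/s): [2.39, 2.39, 3.01, 3.14, 3.14, 3.14].

INTERFACE

Orientations are given as a unit quaternion [w, x, y, z].
In Python, from bench import arm gives the robot as it stands. The module is installed in compiled form; this text tells all that it offers.
- The arm moves only by the tool move_arm, never from a script. Its argument "increments" is a list of rows, each an object of numbers: "x", "y", "z": the shift along the tool's x, y, z in m; "wx", "wy", "wz": the turn, a rotation vector about the tool's x, y, z in rad; "hand": the gripper's target within -1 to 1 (shut at 1, half-way at 0, fully open at -1). In form: [{"x": .., "y": .., "z": .., "wx": .., "wy": .., "wz": .., "hand": ..}, ...]. A call has 1 to 12 rows; each row is the pose to reach, as a shift and turn from the pose commanded when the call began, along the tool's axes at that moment; what a row does not reach only later rows make up. A row lasts 1/8 s, in which the tool goes at most 62.5 mm and 10.7 degrees, less where a joint would pass 70% of its speed; a pose out of reach is approached as far as the arm can. A call with a gripper value outside its range is refused whole. The fingers move at their own pace and stop on an object; "force" is the grip in N (left out, the last holds). Time passes only in rows, so rows that repeat a pose let the fingers close. It gives the time, the measured TCP pose, the force, the opening and the grip force at its end, in the units of the state.
- arm.get_state(): the state, without advancing time (a new reading comes with each control period).
- arm.read_camera(name): name is "side" or "top"; returns the picture (480x640x3 uint8, red, green, blue); there is no depth.
- arm.camera_model(name): a dict with "intrinsics" (3x3 intrinsics, pixels), "dist" ([k1, k2, p1, p2, k3] as OpenCV has them; the pictures are not rectified), "world_to_cam" (4x4, takes a point from world to camera coordinates). Camera axes: x right, y down, z forward; pixel columns grow to the right and rows downward; lengths in m; the calibration is good to about 2 mm. A picture is of the moment at which its call begins. camera_model takes no time and is no camera call.
- arm.sign_off(): hands the job in; it is judged then, once.
The state is a dict: "clock": time; "joint_positions": joint angles; "qd": joint speeds; "tau": joint torques, N m; "position": TCP position; "tool_rot": TCP orientation; "force": force on the tool from outside, world axes, zero at the start; "wrist_torque": the same for the moment, N m; "grip_width": finger opening in m; "finger_force": force on a finger pad.
Only numpy, scipy, OpenCV 4.12 (cv2) and the standard library are available. Lean on these libraries where they do the work, as an engineer would, in place of code of your own. Each camera call takes 0.05 s, during which the arm holds its last target. There are 200 camera calls.

## Working session

There is one attempt and no reset: what is moved stays moved. The work goes in short steps, Python scripts to look and compute and a tool call to move; the robot and the scene stay as the last step left them, time stands still between calls to the robot, and variables do not carry over. Pictures are saved under pics/ and viewed, at most 14 in all, crops included, and the job is handed in when it is done.

Besides the shell and the picture viewer there is one more tool, called after "Emit:" by a JSON object that holds its "api" and its "payload", one argument or row to a line. move_arm: Moves the arm, as the interface text tells. Its arguments: {"type":"object","properties":{"increments":{"type":"array"},"force":{"type":"number"}},"required":["increments"]}

```bash
mkdir -p pics; ls; python3 - <<'E'
from bench import arm
import cv2,numpy as np
np.set_printoptions(precision=4,suppress=True)
print(arm.get_state()); print(arm.pinch_z)
for n in("side","top"):
    im=arm.read_camera(n); cv2.imwrite(f"pics/{n}0.png",im[:,:,::-1])
    m=arm.camera_model(n); print(n,m)
E
```

```text
pics
{'clock': 0.0, 'joint_positions': array([-1.4284,  0.3134,  1.4984, -0.    ,  1.331 , -0.2234]), 'qd': array([ 0.0009, -0.0015,  0.0002,  0.0017, -0.0019, -0.0007]), 'tau': array([  0.0013, -40.2211, -25.2272,   0.0694,   0.0352,  -0.0001]), 'position': array([ 0.1877, -0.49  ,  0.2382]), 'tool_rot': array([-0.0006,  0.9833,  0.1819,  0.    ]), 'force': array([ 0.7216,  0.2439, -0.1553]), 'wrist_torque': array([ 0.0205, -0.0133, -0.1069]), 'finger_force': 0.0, 'grip_width': 0.08806708758761678}
0.0187
side {'intrinsics': array([[472.1894,   0.    , 310.4672],
       [  0.    , 472.1894, 240.7933],
       [  0.    ,   0.    ,   1.    ]]), 'dist': array([-0.1186,  0.    ,  0.    ,  0.    ,  0.    ]), 'world_to_cam': array([[ 0.9784, -0.2063,  0.0114, -0.5256],
       [-0.1016, -0.5284, -0.8429,  0.1052],
       [ 0.1799,  0.8236, -0.5379,  1.0269],
       [ 0.    ,  0.    ,  0.    ,  1.    ]])}
top {'intrinsics': array([[473.2624,   0.    , 317.2547],
       [  0.    , 473.2624, 237.6504],
       [  0.    ,   0.    ,   1.    ]]), 'dist': array([-0.0083,  0.    ,  0.    ,  0.    ,  0.    ]), 'world_to_cam': array([[-0.0246, -0.9997,  0.0046, -0.0159],
       [-0.9975,  0.0242, -0.0667,  0.5333],
       [ 0.0666, -0.0062, -0.9978,  1.0861],
       [ 0.    ,  0.    ,  0.    ,  1.    ]])}
```

View pics/side0.png

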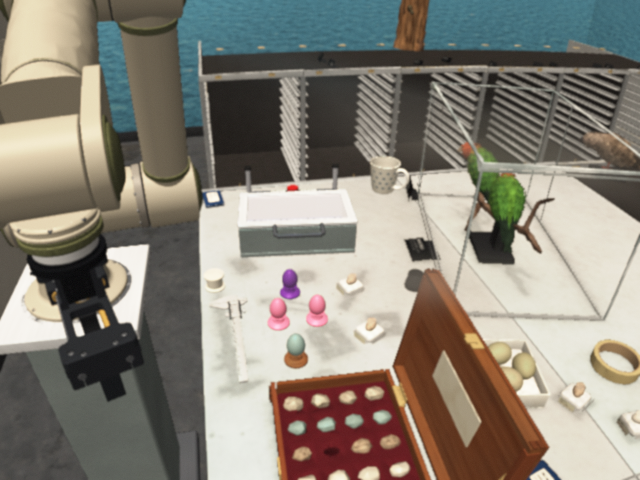

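View pics/top0.png

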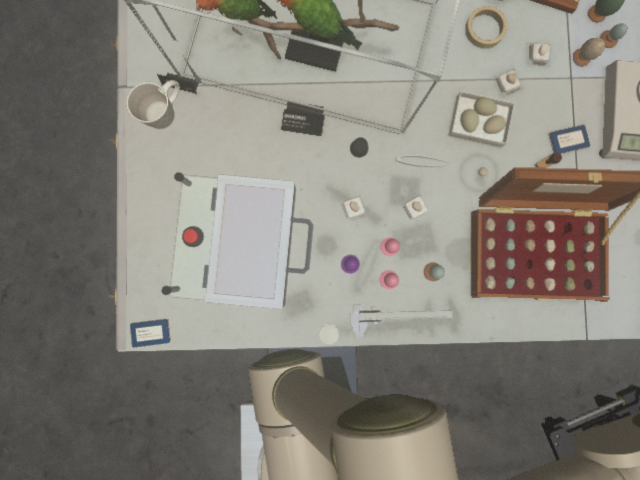

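Top view: the chest is at (250,240), with its bar at (302,245) and the plunger at (192,236). I'll make closer crops to sort the candidates: blue-green egg (434,271); look-alikes purple (350,264) and pink (390,247), (390,280); boxes (354,207), (416,207), with other boxes at (510,80), (540,52); a brown thing at (548,160) that might be the block.

```bash
cat > h.py <<'E'
import numpy as np,cv2
from scipy.spatial.transform import Rotation as R
from bench import arm
np.set_printoptions(precision=4,suppress=True)
def ray(n,px):
    m=arm.camera_model(n);W=m["world_to_cam"]
    u=cv2.undistortPoints(np.array([[px]],float),m["intrinsics"],m["dist"])[0,0]
    return -W[:3,:3].T@W[:3,3], W[:3,:3].T@np.array([u[0],u[1],1.])
def plane(n,px,z):
    o,d=ray(n,px); return o+d*(z-o[2])/d[2]
def tri(pt,ps):
    (a,u),(b,v)=ray("top",pt),ray("side",ps)
    s=np.linalg.lstsq(np.c_[u,-v],b-a,rcond=None)[0]
    p,q=a+u*s[0],b+v*s[1]; return (p+q)/2,np.linalg.norm(p-q)
def proj(n,P):
    m=arm.camera_model(n);W=m["world_to_cam"]
    return cv2.projectPoints(np.array(P,float).reshape(-1,3),cv2.Rodrigues(W[:3,:3])[0],W[:3,3],m["intrinsics"],m["dist"])[0][:,0]
def snap(n,f):
    im=arm.read_camera(n)[:,:,::-1].copy(); cv2.imwrite(f"pics/{f}.png",im); return im
def tool(P,wz=None):
    """world target TCP -> shift along tool axes"""
    s=arm.get_state(); r=R.from_quat(np.roll(s["tool_rot"],-1))
    return r.inv().apply(np.array(P)-s["position"])
E
python3 - <<'E'
from h import *
t=cv2.imread("pics/top0.png"); s=cv2.imread("pics/side0.png")
a=cv2.resize(t[130:350,310:510],None,fx=2.7,fy=2.7,interpolation=2)
b=cv2.resize(s[240:400,200:460],None,fx=2.1,fy=2.1,interpolation=2)
cv2.imwrite("pics/a.png",a); 
c=cv2.resize(t[20:190,440:640],None,fx=2,fy=2); d=cv2.resize(s[330:480,480:640],None,fx=2,fy=2)
o=np.zeros((600,800,3),np.uint8); o[:336,:546]=b; o[:0]=0
c=cv2.resize(c,(300,255)); o[340:595,:300]=c; o[340:580,320:576]=cv2.resize(d,(256,240)); cv2.imwrite("pics/b.png",o)
E
```

```text
(no output)
```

View pics/a.png

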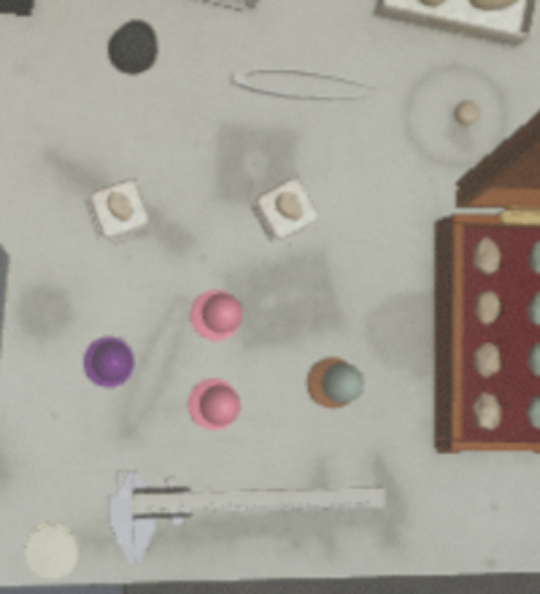

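View pics/b.png

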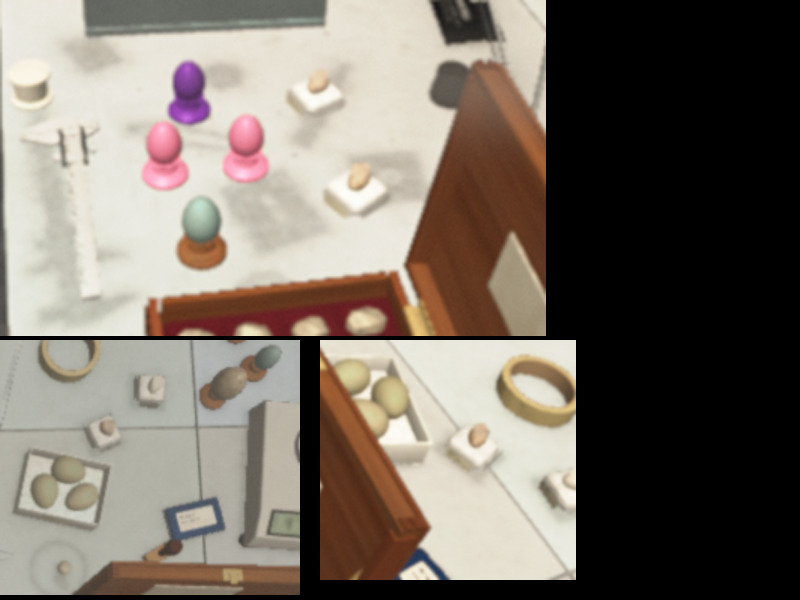

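Close crop: the egg mount (blue-green egg, brown foot) is at top (434,271) / side (296,349). The two boxes are at top (354,207), (416,207) and side (350,284), (370,329). There is no wooden block among the waiting things, so the block is absent. Pink and purple are look-alikes. Next I measure.

```bash
python3 - <<'E'
from h import *
t=cv2.imread("pics/top0.png"); s=cv2.imread("pics/side0.png")
def blobs(im,lo,hi,roi,amin=20):
    x0,y0,x1,y1=roi; h=cv2.cvtColor(im,cv2.COLOR_BGR2HSV)[y0:y1,x0:x1]
    m=cv2.inRange(h,lo,hi); n,l,st,c=cv2.connectedComponentsWithStats(m)
    return [(c[i]+[x0,y0],st[i,4],st[i,:4]+[x0,y0,0,0]) for i in range(1,n) if st[i,4]>amin], m
print("red",blobs(t,(0,150,80),(8,255,255),(170,210,220,260))[0],blobs(s,(0,150,80),(8,255,255),(270,175,310,200),5)[0])
for im in(t,s):
  roi=(420,250,460,290) if im is t else (280,325,315,375)
  print("egg",blobs(im,(70,20,60),(105,120,220),roi)[0]); print("foot",blobs(im,(5,100,40),(20,255,220),roi)[0])
for roi in((335,190,375,225),(395,190,435,225)):
  h=cv2.cvtColor(t,cv2.COLOR_BGR2HSV)
  x0,y0,x1,y1=roi; g=t[y0:y1,x0:x1].min(2); 
  print("bg",np.median(g)); m=(g>np.median(g)+12).astype(np.uint8); n,l,st,c=cv2.connectedComponentsWithStats(m); i=1+st[1:,4].argmax()
  ys,xs=np.where(l==i); r=cv2.minAreaRect(np.c_[xs+x0,ys+y0].astype(np.float32)); print("box",r,st[i,4])
for roi in((330,265,370,300),(345,310,395,350)):
  x0,y0,x1,y1=roi; o=cv2.cvtColor(s,cv2.COLOR_BGR2HSV)[y0:y1,x0:x1]
  print("eggb",[ (c,a) for c,a,_ in blobs(s,(3,50,80),(20,200,255),roi,10)[0]])
for roi in((335,190,375,225),(395,190,435,225)):
  print("eggt",[ (c,a) for c,a,_ in blobs(t,(3,40,60),(20,200,255),roi,10)[0]])
# chest crops
A=cv2.resize(t[165:320,155:325],None,fx=3.5,fy=3.5,interpolation=2); cv2.imwrite("pics/ct.png",A)
B=cv2.resize(s[155:265,195:365],None,fx=4.5,fy=4.5,interpolation=2); cv2.imwrite("pics/cs.png",B)
E
```

```text
red [] [(array([292.3902, 187.2927]), np.int32(41), array([288, 185,  10,   5]))]
egg []
foot [(array([427.8983, 271.8814]), np.int32(59), array([425, 264,   9,  16]))]
egg []
foot [(array([295.5534, 359.9084]), np.int32(262), array([285, 352,  22,  16]))]
bg 167.0
box ((353.9999694824219, 207.00003051757812), (16.4438419342041, 15.811386108398438), 71.56504821777344) 162
bg 169.0
box ((416.4000549316406, 206.800048828125), (16.099689483642578, 16.099689483642578), 63.43495178222656) 149
eggb [(array([351.3704, 278.5185]), np.int32(81)), (array([340.1667, 290.1667]), np.int32(12))]
eggb [(array([370.6697, 323.6055]), np.int32(109))]
eggt [(array([353.6222, 206.4889]), np.int32(45))]
eggt [(array([416.4681, 206.234 ]), np.int32(47))]
```

View pics/ct.png

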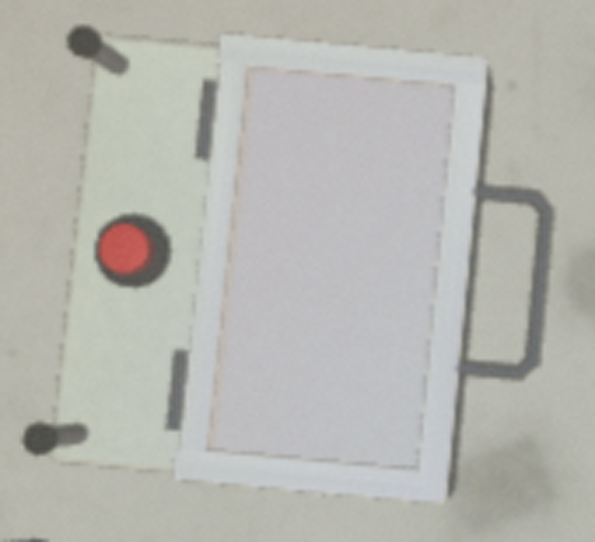

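View pics/cs.png

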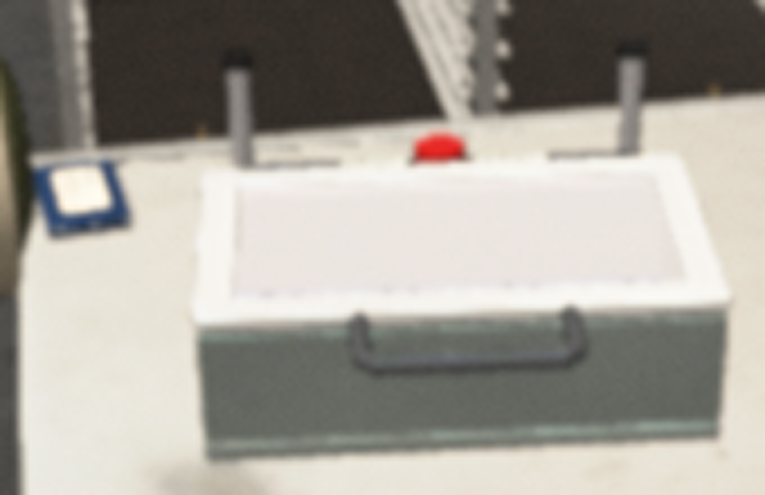

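Top crop: the bar runs (545,205)-(530,370), the plunger is at (125,249), and the posts are at (84,41), (40,437). Side crop: the bar runs (375,366)-(570,356), and the post tops are at (238,58), (632,47).

```bash
python3 - <<'E'
from h import *
T=lambda x,y:(x/3.5+155-.35,y/3.5+165-.35); S=lambda x,y:(x/4.5+195-.4,y/4.5+155-.4)
print("barA",tri(T(547,203),S(577,352))); print("barB",tri(T(530,366),S(368,363)))
b,e=tri(T(539,283),S(472,360)); print("bar",b,e)
print("plunger",tri(T(125,249),S(440,146)))
p1=tri(T(84,41),S(632,47)); p2=tri(T(40,437),S(238,58)); print("posts",p1,p2)
for c in((222,35),(487,60),(450,500),(177,480)): print("hatch corner z=.09",plane("top",T(*c),.09))
print("egg",tri((437.5,271),(296,344))); print("foot",plane("top",(429.5,271.9),.008), plane("side",(295.5,359.5),.008))
for pt,ps in(((353.8,206.6),(350.5,278.5)),((416.4,206.5),(370.6,323))): print("boxegg",tri(pt,ps))
for pt in((354,207),(416.4,206.8)): print("box top .025 / .036",plane("top",pt,.025),plane("top",pt,.036))
# box edge directions
for cx,cy,a in((354,207,71.6),(416.4,206.8,63.4)):
  d=np.array([np.cos(np.radians(a)),np.sin(np.radians(a))])*10
  v=plane("top",(cx+d[0],cy+d[1]),.03)-plane("top",(cx,cy),.03); print("yaw",np.degrees(np.arctan2(v[1],v[0]))%90)
E
```

```text
barA (array([ 0.5614, -0.0155,  0.0882]), np.float64(0.0001350303257076688))
barB (array([ 0.4586, -0.0023,  0.0858]), np.float64(0.002573992813469976))
bar [ 0.5102 -0.0091  0.0857] 0.0025384983234102505
plunger (array([0.5392, 0.2514, 0.0767]), np.float64(0.0010448334549575805))
posts (array([0.6612, 0.2621, 0.1279]), np.float64(0.0025529312902905117)) (array([0.4236, 0.2894, 0.1279]), np.float64(0.0024683832280755413))
hatch corner z=.09 [0.672  0.1861 0.09  ]
hatch corner z=.09 [0.6522 0.02   0.09  ]
hatch corner z=.09 [0.3787 0.0487 0.09  ]
hatch corner z=.09 [0.395  0.2168 0.09  ]
egg (array([ 0.4477, -0.3005,  0.0407]), np.float64(0.0015750087395713704))
foot [ 0.4465 -0.2902  0.008 ] [ 0.4446 -0.3067  0.008 ]
boxegg (array([ 0.6019, -0.1154,  0.0274]), np.float64(0.0008540094339634838))
boxegg (array([ 0.5996, -0.2611,  0.0283]), np.float64(0.0011570661528657272))
box top .025 / .036 [ 0.6017 -0.1162  0.025 ] [ 0.6003 -0.1152  0.036 ]
box top .025 / .036 [ 0.5987 -0.2617  0.025 ] [ 0.5973 -0.2592  0.036 ]
yaw 16.61902190124823
yaw 24.433642881365643
```

```bash
cat >> h.py <<'E'
TH=np.radians(-6.3); ex=np.array([np.cos(TH),np.sin(TH),0]); ey=np.array([-np.sin(TH),np.cos(TH),0]); ez=np.array([0,0,1.])
BAR=np.array([.5102,-.0091,.0865]); HINGE=np.r_[(BAR+.215*ey)[:2],.086]; FLOOR=np.r_[(HINGE-.085*ey)[:2],.012]
def turn(yaw):
    """rotation vector about tool axes to tool-down with tool x at world yaw"""
    s=arm.get_state(); r=R.from_quat(np.roll(s["tool_rot"],-1))
    g=R.from_matrix(np.c_[[np.cos(yaw),np.sin(yaw),0],[np.sin(yaw),-np.cos(yaw),0],[0,0,-1]])
    return (r.inv()*g).as_rotvec()
E
python3 - <<'E'
from h import *
print(HINGE,FLOOR,tool(BAR+[0,0,.06]),turn(TH))
E
```

```text
[0.5338 0.2046 0.086 ] [0.5245 0.1201 0.012 ] [ 0.4731 -0.3337  0.0922] [-0.0012  0.      0.4757]
```

Emit:
{"api": "move_arm", "payload": {
  "increments": [
    {"x":0.04,"y":-0.03,"wz":0.1,"hand":0.25},
    {"x":0.08,"y":-0.06,"wz":0.2,"hand":0.25},
    {"x":0.12,"y":-0.09,"wz":0.3,"hand":0.25},
    {"x":0.16,"y":-0.12,"wz":0.4,"hand":0.25},
    {"x":0.2,"y":-0.145,"wz":0.476,"hand":0.25},
    {"x":0.25,"y":-0.18,"z":0.01,"wz":0.476,"hand":0.25},
    {"x":0.3,"y":-0.215,"z":0.03,"wz":0.476,"hand":0.25},
    {"x":0.35,"y":-0.25,"z":0.05,"wz":0.476,"hand":0.25},
    {"x":0.4,"y":-0.285,"z":0.07,"wz":0.476,"hand":0.25},
    {"x":0.45,"y":-0.317,"z":0.092,"wz":0.476,"hand":0.25},
    {"x":0.473,"y":-0.334,"z":0.092,"wz":0.476,"hand":0.25},
    {"x":0.473,"y":-0.334,"z":0.092,"wz":0.476,"hand":0.25}
  ]
}}

```text
invalid input
```

```bash
python3 - <<'E'
from h import *
t=snap("top","t1"); s=snap("side","s1")
st=arm.get_state(); print(st["position"],st["grip_width"],st["joint_positions"],tool(BAR-[0,0,.019]),turn(TH))
p=proj("side",[BAR,st["position"]]);print(p)
o=cv2.resize(s[120:270,200:400],None,fx=4,fy=4,interpolation=2); cv2.imwrite("pics/s1c.png",o)
E
```

```text
[ 0.1878 -0.4901  0.2384] 0.08823751656806217 [-1.4284  0.3132  1.4981 -0.      1.331  -0.2234] [ 0.4732 -0.3337  0.1712] [-0.0008  0.      0.4758]
[[300.0431 234.2652]
 [104.9146 365.2671]]
```

View pics/s1c.png

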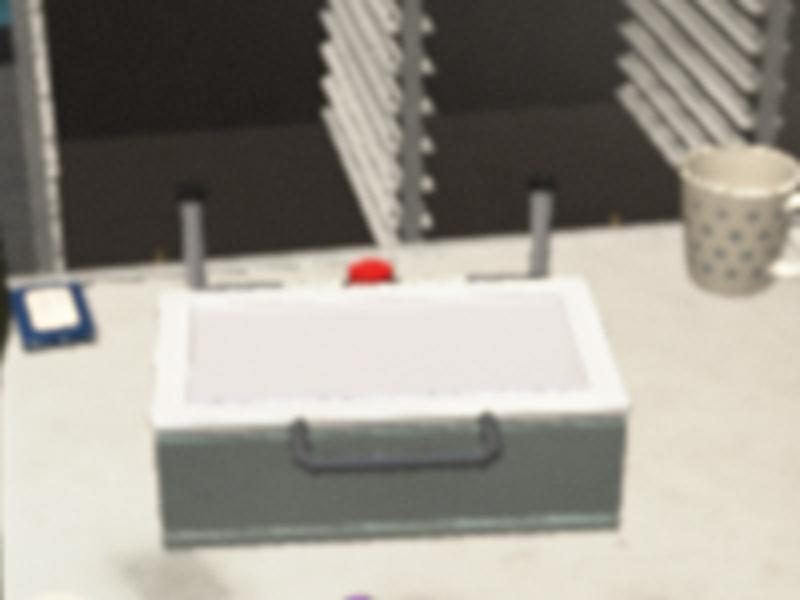

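The move was refused and nothing moved, so the crop just shows the shut hatch. I'll retry with every key given in each row.

Emit:
{"api": "move_arm", "payload": {
  "increments": [
    {"x":0.04,"y":-0.03,"z":0.0,"wx":0.0,"wy":0.0,"wz":0.1,"hand":0.25},
    {"x":0.08,"y":-0.06,"z":0.0,"wx":0.0,"wy":0.0,"wz":0.2,"hand":0.25},
    {"x":0.12,"y":-0.09,"z":0.0,"wx":0.0,"wy":0.0,"wz":0.3,"hand":0.25},
    {"x":0.16,"y":-0.12,"z":0.0,"wx":0.0,"wy":0.0,"wz":0.4,"hand":0.25},
    {"x":0.2,"y":-0.145,"z":0.0,"wx":0.0,"wy":0.0,"wz":0.476,"hand":0.25},
    {"x":0.25,"y":-0.18,"z":0.01,"wx":0.0,"wy":0.0,"wz":0.476,"hand":0.25},
    {"x":0.3,"y":-0.215,"z":0.03,"wx":0.0,"wy":0.0,"wz":0.476,"hand":0.25},
    {"x":0.35,"y":-0.25,"z":0.05,"wx":0.0,"wy":0.0,"wz":0.476,"hand":0.25},
    {"x":0.4,"y":-0.285,"z":0.07,"wx":0.0,"wy":0.0,"wz":0.476,"hand":0.25},
    {"x":0.45,"y":-0.317,"z":0.092,"wx":0.0,"wy":0.0,"wz":0.476,"hand":0.25},
    {"x":0.473,"y":-0.334,"z":0.092,"wx":0.0,"wy":0.0,"wz":0.476,"hand":0.25},
    {"x":0.473,"y":-0.334,"z":0.092,"wx":0.0,"wy":0.0,"wz":0.476,"hand":0.25}
  ],
  "force": 25
}}

```text
clock: 1.7
position: [0.5104, -0.0076, 0.1461]
tool_rot: [-0.0, 0.999, -0.053, -0.0]
force: [0.1, -1.0, 0.2]
grip_width: 0.0334
finger_force: 0.0
```

```bash
python3 - <<'E'
from h import *
t=snap("top","t1"); s=snap("side","s1")
st=arm.get_state(); print(st["position"],st["grip_width"],st["joint_positions"],tool(BAR-[0,0,.019]),turn(TH))
p=proj("side",[BAR,st["position"]]);print(p)
o=cv2.resize(s[120:270,200:400],None,fx=4,fy=4,interpolation=2); cv2.imwrite("pics/s1c.png",o)
E
```

```text
[ 0.5097 -0.0095  0.1466] 0.03316250107522909 [-0.2487  0.3735  1.6692 -0.0002  1.0993  1.4321] [ 0.0005 -0.0005  0.0791] [0.0001 0.0004 0.0001]
[[300.0431 234.2652]
 [299.8533 210.9963]]
```

View pics/s1c.png

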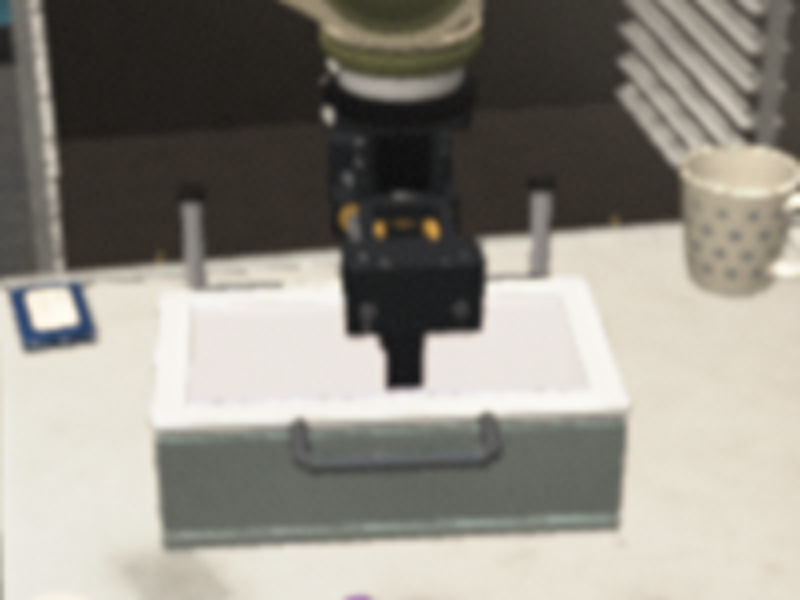

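The gripper is centred over the bar (crop bar x 300-497, fingers at 405). Descend and close.

Emit:
{"api": "move_arm", "payload": {
  "increments": [
    {"x":0.0,"y":0.0,"z":0.025,"wx":0.0,"wy":0.0,"wz":0.0,"hand":0.25},
    {"x":0.0,"y":0.0,"z":0.05,"wx":0.0,"wy":0.0,"wz":0.0,"hand":0.25},
    {"x":0.0,"y":0.0,"z":0.07,"wx":0.0,"wy":0.0,"wz":0.0,"hand":0.25},
    {"x":0.0,"y":0.0,"z":0.079,"wx":0.0,"wy":0.0,"wz":0.0,"hand":0.25},
    {"x":0.0,"y":0.0,"z":0.079,"wx":0.0,"wy":0.0,"wz":0.0,"hand":0.25},
    {"x":0.0,"y":0.0,"z":0.079,"wx":0.0,"wy":0.0,"wz":0.0,"hand":1.0},
    {"x":0.0,"y":0.0,"z":0.079,"wx":0.0,"wy":0.0,"wz":0.0,"hand":1.0},
    {"x":0.0,"y":0.0,"z":0.079,"wx":0.0,"wy":0.0,"wz":0.0,"hand":1.0},
    {"x":0.0,"y":0.0,"z":0.079,"wx":0.0,"wy":0.0,"wz":0.0,"hand":1.0}
  ],
  "force": 25
}}

```text
clock: 2.92
position: [0.5102, -0.0099, 0.0682]
tool_rot: [0.001, 0.998, -0.055, 0.0]
force: [-1.2, -4.8, 2.4]
grip_width: 0.0085
finger_force: 24.5
```

```bash
python3 - <<'E'
import numpy as np
q0=0
for q in np.arange(0,2.51,.1): print(round(q,2), "y",round(-(.215*(1-np.cos(q))),3),"z",round(-.215*np.sin(q),3))
E
```

```text
0.0 y -0.0 z -0.0
0.1 y -0.001 z -0.021
0.2 y -0.004 z -0.043
0.3 y -0.01 z -0.064
0.4 y -0.017 z -0.084
0.5 y -0.026 z -0.103
0.6 y -0.038 z -0.121
0.7 y -0.051 z -0.139
0.8 y -0.065 z -0.154
0.9 y -0.081 z -0.168
1.0 y -0.099 z -0.181
1.1 y -0.117 z -0.192
1.2 y -0.137 z -0.2
1.3 y -0.157 z -0.207
1.4 y -0.178 z -0.212
1.5 y -0.2 z -0.214
1.6 y -0.221 z -0.215
1.7 y -0.243 z -0.213
1.8 y -0.264 z -0.209
1.9 y -0.285 z -0.203
2.0 y -0.304 z -0.195
2.1 y -0.324 z -0.186
2.2 y -0.342 z -0.174
2.3 y -0.358 z -0.16
2.4 y -0.374 z -0.145
2.5 y -0.387 z -0.129
```

Emit:
{"api": "move_arm", "payload": {
  "increments": [
    {"x":0.0,"y":0.0,"z":-0.011,"wx":0.0,"wy":0.0,"wz":0.0,"hand":1.0},
    {"x":0.0,"y":-0.002,"z":-0.032,"wx":0.0,"wy":0.0,"wz":0.0,"hand":1.0},
    {"x":0.0,"y":-0.007,"z":-0.053,"wx":0.0,"wy":0.0,"wz":0.0,"hand":1.0},
    {"x":0.0,"y":-0.013,"z":-0.074,"wx":0.0,"wy":0.0,"wz":0.0,"hand":1.0},
    {"x":0.0,"y":-0.021,"z":-0.094,"wx":0.0,"wy":0.0,"wz":0.0,"hand":1.0},
    {"x":0.0,"y":-0.032,"z":-0.112,"wx":0.0,"wy":0.0,"wz":0.0,"hand":1.0},
    {"x":0.0,"y":-0.044,"z":-0.13,"wx":0.0,"wy":0.0,"wz":0.0,"hand":1.0},
    {"x":0.0,"y":-0.058,"z":-0.147,"wx":0.0,"wy":0.0,"wz":0.0,"hand":1.0},
    {"x":0.0,"y":-0.073,"z":-0.161,"wx":0.0,"wy":0.0,"wz":0.0,"hand":1.0},
    {"x":0.0,"y":-0.09,"z":-0.175,"wx":0.0,"wy":0.0,"wz":0.0,"hand":1.0},
    {"x":0.0,"y":-0.099,"z":-0.181,"wx":0.0,"wy":0.0,"wz":0.0,"hand":1.0},
    {"x":0.0,"y":-0.099,"z":-0.181,"wx":0.0,"wy":0.0,"wz":0.0,"hand":1.0}
  ]
}}

```text
clock: 4.42
position: [0.5215, 0.0909, 0.2476]
tool_rot: [-0.001, 0.999, -0.054, 0.001]
force: [12.1, 5.4, -14.3]
grip_width: 0.0075
finger_force: 25.9
```

```bash
python3 - <<'E'
from h import *
st=arm.get_state();P=st["position"]+[0,0,.019];d=P-HINGE; a,b=-d@ey,d[2]
print(P,"q",np.arctan2(b,a),"r",np.hypot(a,b),"x",d@ex,st["force"],turn(TH))
t=snap("top","t2"); s=snap("side","s2")
o=np.hstack([cv2.resize(t[120:320,150:350],(400,400)),cv2.resize(s[60:260,200:400],(400,400))]); cv2.imwrite("pics/c2.png",o)
E
```

```text
[0.5215 0.0909 0.2666] q 1.0062200283313154 r 0.21376396013611754 x 0.0002983139083155452 [ 12.0902   5.393  -14.3005] [-0.0025 -0.001   0.0011]
```

View pics/c2.png

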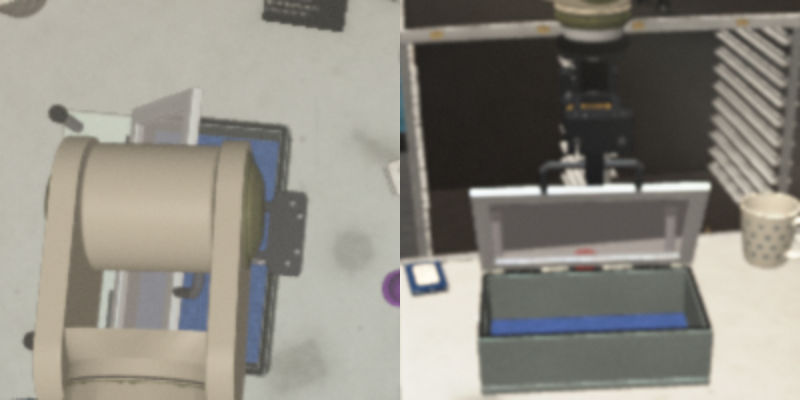

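The hatch is at about 1.0 rad, held at the bar, with the blue floor showing. Continue the arc.

Emit:
{"api": "move_arm", "payload": {
  "increments": [
    {"x":0.001,"y":-0.008,"z":-0.004,"wx":0.0,"wy":0.0,"wz":0.0,"hand":1.0},
    {"x":0.001,"y":-0.028,"z":-0.014,"wx":0.0,"wy":0.0,"wz":0.0,"hand":1.0},
    {"x":0.002,"y":-0.048,"z":-0.022,"wx":0.0,"wy":0.0,"wz":0.0,"hand":1.0},
    {"x":0.002,"y":-0.069,"z":-0.027,"wx":0.0,"wy":0.0,"wz":0.0,"hand":1.0},
    {"x":0.002,"y":-0.09,"z":-0.031,"wx":0.0,"wy":0.0,"wz":0.0,"hand":1.0},
    {"x":0.003,"y":-0.112,"z":-0.032,"wx":0.0,"wy":0.0,"wz":0.0,"hand":1.0},
    {"x":0.003,"y":-0.133,"z":-0.032,"wx":0.0,"wy":0.0,"wz":0.0,"hand":1.0},
    {"x":0.003,"y":-0.155,"z":-0.029,"wx":0.0,"wy":0.0,"wz":0.0,"hand":1.0},
    {"x":0.004,"y":-0.176,"z":-0.024,"wx":0.0,"wy":0.0,"wz":0.0,"hand":1.0},
    {"x":0.004,"y":-0.196,"z":-0.017,"wx":0.0,"wy":0.0,"wz":0.0,"hand":1.0},
    {"x":0.004,"y":-0.205,"z":-0.013,"wx":0.0,"wy":0.0,"wz":0.0,"hand":1.0},
    {"x":0.004,"y":-0.205,"z":-0.013,"wx":0.0,"wy":0.0,"wz":0.0,"hand":1.0}
  ]
}}

```text
clock: 6.02
position: [0.546, 0.293, 0.2599]
tool_rot: [0.001, 0.999, -0.055, -0.003]
force: [-7.8, -3.8, -11.6]
grip_width: 0.008
finger_force: 25.6
```

```bash
python3 - <<'E'
from h import *
st=arm.get_state();P=st["position"]+[0,0,.019];d=P-HINGE; a,b=-d@ey,d[2]
print(P,"q",np.arctan2(b,a),"r",np.hypot(a,b),"x",d@ex,st["force"],st["joint_positions"])
for q in(2.1,2.2,2.3,2.4,2.5,2.53): print(q,tool(HINGE+.215*(-np.cos(q)*ey+np.sin(q)*ez)-[0,0,.019]))
E
```

```text
[0.546  0.293  0.2789] q 2.003899749496127 r 0.21256335517493782 x 0.0024631789031817424 [ -7.8418  -3.8405 -11.5766] [ 0.3039  0.5192  1.1415 -0.0004  1.4868  1.9839]
2.1 [-0.0024 -0.0194  0.0073]
2.2 [-0.0023 -0.0374  0.019 ]
2.3 [-0.0023 -0.0541  0.0325]
2.4 [-0.0022 -0.0695  0.0475]
2.5 [-0.0021 -0.0832  0.064 ]
2.53 [-0.002  -0.087   0.0693]
```

Emit:
{"api": "move_arm", "payload": {
  "increments": [
    {"x":-0.001,"y":-0.01,"z":0.004,"wx":0.0,"wy":0.0,"wz":0.0,"hand":1.0},
    {"x":-0.001,"y":-0.02,"z":0.009,"wx":0.0,"wy":0.0,"wz":0.0,"hand":1.0},
    {"x":-0.001,"y":-0.029,"z":0.014,"wx":0.0,"wy":0.0,"wz":0.0,"hand":1.0},
    {"x":-0.002,"y":-0.038,"z":0.02,"wx":0.0,"wy":0.0,"wz":0.0,"hand":1.0},
    {"x":-0.002,"y":-0.047,"z":0.027,"wx":0.0,"wy":0.0,"wz":0.0,"hand":1.0},
    {"x":-0.002,"y":-0.055,"z":0.034,"wx":0.0,"wy":0.0,"wz":0.0,"hand":1.0},
    {"x":-0.002,"y":-0.063,"z":0.041,"wx":0.0,"wy":0.0,"wz":0.0,"hand":1.0},
    {"x":-0.002,"y":-0.07,"z":0.048,"wx":0.0,"wy":0.0,"wz":0.0,"hand":1.0},
    {"x":-0.002,"y":-0.076,"z":0.055,"wx":0.0,"wy":0.0,"wz":0.0,"hand":1.0},
    {"x":-0.002,"y":-0.08,"z":0.06,"wx":0.0,"wy":0.0,"wz":0.0,"hand":1.0},
    {"x":-0.002,"y":-0.084,"z":0.065,"wx":0.0,"wy":0.0,"wz":0.0,"hand":1.0},
    {"x":-0.002,"y":-0.084,"z":0.065,"wx":0.0,"wy":0.0,"wz":0.0,"hand":1.0}
  ]
}}

```text
clock: 7.52
position: [0.5554, 0.3746, 0.1958]
tool_rot: [0.002, 0.998, -0.056, -0.0]
force: [2.7, -9.9, -9.2]
grip_width: 0.0082
finger_force: 25.4
```

```bash
python3 - <<'E'
from h import *
st=arm.get_state();P=st["position"]+[0,0,.019];d=P-HINGE; a,b=-d@ey,d[2]
print(P,"q",np.arctan2(b,a),"r",np.hypot(a,b),"x",d@ex,st["force"],st["joint_positions"])
E
```

```text
[0.5554 0.3746 0.2148] q 2.497110297209341 r 0.21432401242950033 x 0.0027785516310444435 [ 2.6616 -9.8719 -9.2296] [ 0.4203  0.6738  1.0539 -0.0037  1.416   2.1031]
```

Emit:
{"api": "move_arm", "payload": {
  "increments": [
    {"x":0.0,"y":-0.002,"z":0.003,"wx":0.0,"wy":0.0,"wz":0.0,"hand":1.0},
    {"x":0.0,"y":-0.003,"z":0.005,"wx":0.0,"wy":0.0,"wz":0.0,"hand":1.0},
    {"x":0.0,"y":-0.003,"z":0.005,"wx":0.0,"wy":0.0,"wz":0.0,"hand":1.0}
  ]
}}

```text
clock: 7.9
position: [0.5556, 0.3749, 0.1952]
tool_rot: [0.004, 0.998, -0.056, 0.001]
force: [-12.1, -30.3, 16.8]
grip_width: 0.0089
finger_force: 23.3
```

Emit:
{"api": "move_arm", "payload": {
  "increments": [
    {"x":0.0,"y":0.0,"z":0.0,"wx":0.0,"wy":0.0,"wz":0.0,"hand":0.3},
    {"x":0.0,"y":0.0,"z":0.0,"wx":0.0,"wy":0.0,"wz":0.0,"hand":0.3},
    {"x":0.0,"y":0.0,"z":0.0,"wx":0.0,"wy":0.0,"wz":0.0,"hand":0.3},
    {"x":0.0,"y":0.0,"z":-0.02,"wx":0.0,"wy":0.0,"wz":0.0,"hand":0.3},
    {"x":0.0,"y":0.0,"z":-0.06,"wx":0.0,"wy":0.0,"wz":0.0,"hand":0.3},
    {"x":0.0,"y":0.0,"z":-0.1,"wx":0.0,"wy":0.0,"wz":0.0,"hand":0.3}
  ]
}}

```text
clock: 8.65
position: [0.5548, 0.3797, 0.293]
tool_rot: [-0.0, 0.998, -0.055, 0.0]
force: [0.6, 0.1, -0.4]
grip_width: 0.0311
finger_force: 0.0
```

The hatch lies on its hard stop (the force built up and the TCP didn't advance). Next: recheck the pieces, then go to the egg.

```bash
cat >> h.py <<'E'
def boxes(im):
    """white cotton tops right of chest, top view -> px centre, world centre, yaw mod 90 (deg)"""
    g=im[140:330,320:470].min(2); m=(g>np.median(g)+12).astype(np.uint8); n,l,st,c=cv2.connectedComponentsWithStats(m); out=[]
    for i in range(1,n):
        if not 100<st[i,4]<400: continue
        ys,xs=np.where(l==i); (c,wh,a)=cv2.minAreaRect(np.c_[xs+320,ys+140].astype(np.float32))
        if max(wh)>25: continue
        d=10*np.array([np.cos(np.radians(a)),np.sin(np.radians(a))]); P=plane("top",c,.028); v=plane("top",c+d,.028)-P
        out.append((np.round(c,1),np.round(wh,1),P,np.degrees(np.arctan2(v[1],v[0]))%90))
    return out
E
python3 - <<'E'
from h import *
t=snap("top","t3")
for b in boxes(t): print(b)
h=cv2.cvtColor(t,cv2.COLOR_BGR2HSV); print("egg hsv",h[271,437],h[268,440])
print(tool([.4477,-.3005,.15]),turn(TH+np.pi/2), arm.get_state()["position"])
E
```

```text
(array([416.5, 206.8]), array([16.1, 16. ]), array([ 0.5983, -0.2613,  0.028 ]), np.float64(27.60825121429636))
(array([353.9, 206.9]), array([16.1, 15.8]), array([ 0.6017, -0.1158,  0.028 ]), np.float64(16.653894746908065))
(array([356.7, 319.5]), array([23.4, 13.9]), array([ 0.3423, -0.1144,  0.028 ]), np.float64(23.74213658939678))
egg hsv [ 60  19 164] [ 57  18 152]
[-0.034   0.689   0.1455] [ 0.0023 -0.0101 -1.5705] [0.5557 0.3801 0.2992]
```

Emit:
{"api": "move_arm", "payload": {
  "increments": [
    {"x":-0.003,"y":0.06,"z":0.0,"wx":0.0,"wy":0.0,"wz":-0.15,"hand":-0.4},
    {"x":-0.006,"y":0.12,"z":0.0,"wx":0.0,"wy":0.0,"wz":-0.3,"hand":-0.4},
    {"x":-0.009,"y":0.18,"z":0.0,"wx":0.0,"wy":0.0,"wz":-0.45,"hand":-0.4},
    {"x":-0.012,"y":0.24,"z":0.01,"wx":0.0,"wy":0.0,"wz":-0.6,"hand":-0.4},
    {"x":-0.015,"y":0.3,"z":0.03,"wx":0.0,"wy":0.0,"wz":-0.75,"hand":-0.4},
    {"x":-0.018,"y":0.36,"z":0.05,"wx":0.0,"wy":0.0,"wz":-0.9,"hand":-0.4},
    {"x":-0.021,"y":0.42,"z":0.07,"wx":0.0,"wy":0.0,"wz":-1.05,"hand":-0.4},
    {"x":-0.024,"y":0.48,"z":0.09,"wx":0.0,"wy":0.0,"wz":-1.2,"hand":-0.4},
    {"x":-0.027,"y":0.54,"z":0.11,"wx":0.0,"wy":0.0,"wz":-1.35,"hand":-0.4},
    {"x":-0.03,"y":0.6,"z":0.13,"wx":0.0,"wy":0.0,"wz":-1.5,"hand":-0.4},
    {"x":-0.034,"y":0.66,"z":0.145,"wx":0.0,"wy":0.0,"wz":-1.57,"hand":-0.4},
    {"x":-0.034,"y":0.689,"z":0.145,"wx":0.0,"wy":0.0,"wz":-1.57,"hand":-0.4}
  ],
  "force": 20
}}

```text
clock: 10.2
position: [0.4446, -0.304, 0.1456]
tool_rot: [-0.001, 0.746, 0.666, 0.0]
force: [-0.4, -0.0, -0.8]
grip_width: 0.0616
finger_force: 0.0
```

```bash
python3 - <<'E'
from h import *
s=snap("side","s4"); t=snap("top","t4"); st=arm.get_state(); print(st["position"],st["joint_positions"],st["grip_width"])
print(tool([.4477,-.3005,.022]),turn(TH+np.pi/2))
P=[.4477,-.3005,.041]; print(proj("side",[P]),proj("top",[P]))
o=np.hstack([cv2.resize(s[200:400,200:400],(400,400)),cv2.resize(t[130:330,320:520],(400,400))]); cv2.imwrite("pics/c4.png",o)
E
```

```text
[ 0.445  -0.3045  0.1462] [-0.8174  0.4326  1.5813 -0.0002  1.1271 -0.7032] 0.061633280424595614
[0.0044 0.0022 0.1242] [ 0.0004  0.0005 -0.0042]
[[296.4274 343.843 ]] [[437.4726 271.3508]]
```

View pics/c4.png

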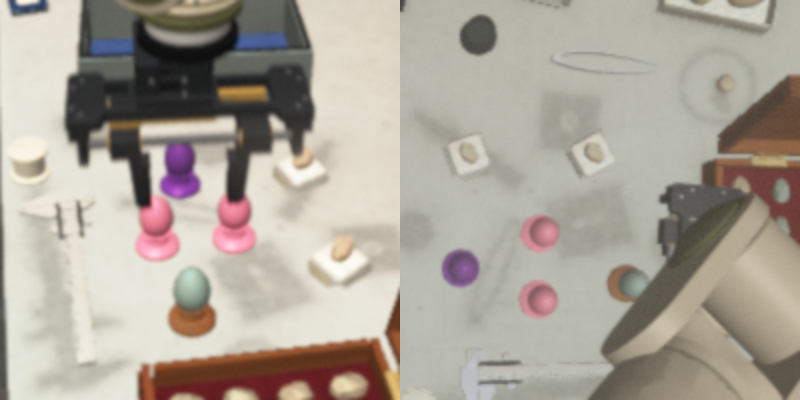

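The fingers (side crop (143,180) and (236,180)) are above the egg at (193,290), which matches the prediction. Descend, grip and lift.

Emit:
{"api": "move_arm", "payload": {
  "increments": [
    {"x":0.004,"y":0.002,"z":0.03,"wx":0.0,"wy":0.0,"wz":0.0,"hand":-0.4},
    {"x":0.004,"y":0.002,"z":0.07,"wx":0.0,"wy":0.0,"wz":0.0,"hand":-0.4},
    {"x":0.004,"y":0.002,"z":0.105,"wx":0.0,"wy":0.0,"wz":0.0,"hand":-0.4},
    {"x":0.004,"y":0.002,"z":0.124,"wx":0.0,"wy":0.0,"wz":0.0,"hand":-0.4},
    {"x":0.004,"y":0.002,"z":0.124,"wx":0.0,"wy":0.0,"wz":0.0,"hand":-0.4},
    {"x":0.004,"y":0.002,"z":0.124,"wx":0.0,"wy":0.0,"wz":0.0,"hand":1.0},
    {"x":0.004,"y":0.002,"z":0.124,"wx":0.0,"wy":0.0,"wz":0.0,"hand":1.0},
    {"x":0.004,"y":0.002,"z":0.124,"wx":0.0,"wy":0.0,"wz":0.0,"hand":1.0},
    {"x":0.004,"y":0.002,"z":0.124,"wx":0.0,"wy":0.0,"wz":0.0,"hand":1.0},
    {"x":0.004,"y":0.002,"z":0.11,"wx":0.0,"wy":0.0,"wz":0.0,"hand":1.0},
    {"x":0.004,"y":0.002,"z":0.06,"wx":0.0,"wy":0.0,"wz":0.0,"hand":1.0},
    {"x":0.004,"y":0.002,"z":0.0,"wx":0.0,"wy":0.0,"wz":0.0,"hand":1.0}
  ],
  "force": 25
}}

```text
clock: 11.8
position: [0.4474, -0.2977, 0.1483]
tool_rot: [-0.001, 0.745, 0.667, -0.0]
force: [1.2, -0.5, -1.2]
grip_width: 0.0318
finger_force: 24.9
```

```bash
python3 - <<'E'
from h import *
t=snap("top","t5"); st=arm.get_state(); print(st["position"],st["grip_width"],st["finger_force"])
for b in boxes(t): print(b)
F=FLOOR+0*ex-.035*ey; print(F,tool(F+[0,0,.15-.012]),turn(TH+np.pi/2))
E
```

```text
[ 0.4499 -0.2999  0.1568] 0.03185066454583975 24.88301083214992
(array([416.6, 206.9]), array([16.4, 16. ]), array([ 0.598 , -0.2615,  0.028 ]), np.float64(27.60830561894798))
(array([353.9, 206.9]), array([16.1, 15.8]), array([ 0.6017, -0.1158,  0.028 ]), np.float64(16.653894746908065))
(array([356.6, 319.6]), array([23.4, 14. ]), array([ 0.3423, -0.1143,  0.028 ]), np.float64(23.74249155225388))
[0.5206 0.0853 0.012 ] [0.3907 0.0277 0.0041] [ 0.0091  0.0075 -0.0007]
```

Emit:
{"api": "move_arm", "payload": {
  "increments": [
    {"x":0.03,"y":0.002,"z":0.0,"wx":0.0,"wy":0.0,"wz":0.0,"hand":1.0},
    {"x":0.08,"y":0.005,"z":0.0,"wx":0.0,"wy":0.0,"wz":0.0,"hand":1.0},
    {"x":0.13,"y":0.009,"z":0.0,"wx":0.0,"wy":0.0,"wz":0.0,"hand":1.0},
    {"x":0.18,"y":0.012,"z":0.0,"wx":0.0,"wy":0.0,"wz":0.0,"hand":1.0},
    {"x":0.23,"y":0.016,"z":0.0,"wx":0.0,"wy":0.0,"wz":0.0,"hand":1.0},
    {"x":0.28,"y":0.02,"z":0.0,"wx":0.0,"wy":0.0,"wz":0.0,"hand":1.0},
    {"x":0.33,"y":0.024,"z":0.0,"wx":0.0,"wy":0.0,"wz":0.0,"hand":1.0},
    {"x":0.37,"y":0.027,"z":0.0,"wx":0.0,"wy":0.0,"wz":0.0,"hand":1.0},
    {"x":0.391,"y":0.028,"z":0.004,"wx":0.0,"wy":0.0,"wz":0.0,"hand":1.0},
    {"x":0.391,"y":0.028,"z":0.004,"wx":0.0,"wy":0.0,"wz":0.0,"hand":1.0}
  ]
}}

```text
clock: 13.1
position: [0.5188, 0.0883, 0.1429]
tool_rot: [-0.0, 0.745, 0.668, -0.0]
force: [-1.1, -0.1, -0.7]
grip_width: 0.0319
finger_force: 24.9
```

```bash
python3 - <<'E'
from h import *
s=snap("side","s6");t=snap("top","t6"); st=arm.get_state(); print(st["position"],st["grip_width"])
F=FLOOR+0*ex-.035*ey; print(tool(F+[0,0,.022]),turn(TH+np.pi/2)); print(proj("side",[st["position"],F]))
o=np.hstack([cv2.resize(s[120:320,200:400],(400,400)),cv2.resize(t[130:330,150:350],(400,400))]); cv2.imwrite("pics/c6.png",o)
E
```

```text
[0.5189 0.0868 0.143 ] 0.032103598531277075
[-0.0013  0.0018  0.109 ] [ 0.0002  0.0002 -0.0011]
[[296.0473 192.5968]
 [297.0585 239.6475]]
```

View pics/c6.png

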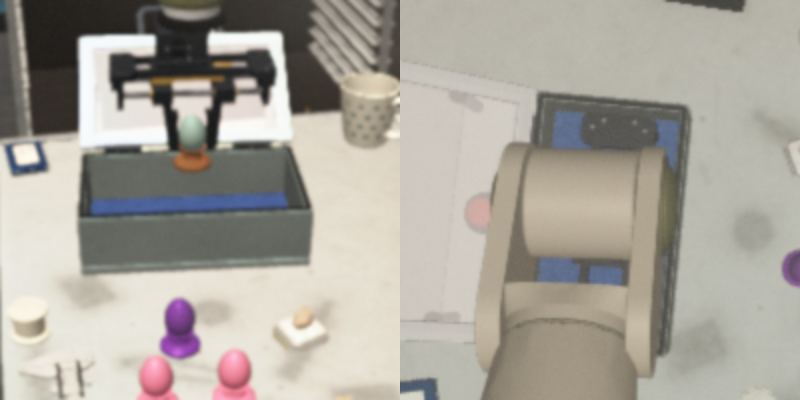

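The egg is held upright over the well (side crop (192,140)). Lower and release.

Emit:
{"api": "move_arm", "payload": {
  "increments": [
    {"x":-0.001,"y":0.002,"z":0.03,"wx":0.0,"wy":0.0,"wz":0.0,"hand":1.0},
    {"x":-0.001,"y":0.002,"z":0.06,"wx":0.0,"wy":0.0,"wz":0.0,"hand":1.0},
    {"x":-0.001,"y":0.002,"z":0.085,"wx":0.0,"wy":0.0,"wz":0.0,"hand":1.0},
    {"x":-0.001,"y":0.002,"z":0.1,"wx":0.0,"wy":0.0,"wz":0.0,"hand":1.0},
    {"x":-0.001,"y":0.002,"z":0.107,"wx":0.0,"wy":0.0,"wz":0.0,"hand":1.0},
    {"x":-0.001,"y":0.002,"z":0.107,"wx":0.0,"wy":0.0,"wz":0.0,"hand":1.0},
    {"x":-0.001,"y":0.002,"z":0.107,"wx":0.0,"wy":0.0,"wz":0.0,"hand":-0.1},
    {"x":-0.001,"y":0.002,"z":0.107,"wx":0.0,"wy":0.0,"wz":0.0,"hand":-0.1},
    {"x":-0.001,"y":0.002,"z":0.107,"wx":0.0,"wy":0.0,"wz":0.0,"hand":-0.1},
    {"x":-0.001,"y":0.002,"z":0.08,"wx":0.0,"wy":0.0,"wz":0.0,"hand":-0.1},
    {"x":-0.001,"y":0.002,"z":0.03,"wx":0.0,"wy":0.0,"wz":0.0,"hand":-0.1},
    {"x":-0.001,"y":0.002,"z":-0.01,"wx":0.0,"wy":0.0,"wz":0.0,"hand":-0.1}
  ]
}}

```text
clock: 14.7
position: [0.521, 0.0862, 0.1547]
tool_rot: [0.0, 0.745, 0.667, 0.0]
force: [0.0, 0.2, -0.0]
grip_width: 0.0487
finger_force: 0.0
```

```bash
python3 - <<'E'
from h import *
t=snap("top","t7");st=arm.get_state(); print(st["position"],st["grip_width"])
A,B=plane("top",(294.5,183.8),.08),plane("top",(281.5,307),.08); u=A-B
print("edge angle",np.degrees(np.arctan2(u[1],u[0])),np.linalg.norm(u),"floor est",(A+B)/2+.085*ey,FLOOR)
for b in boxes(t): print(b)
P=boxes(t)
for b in P[:2]: print(tool(b[2]*[1,1,0]+[0,0,.15]),turn(np.radians(b[3]+90)))
E
```

```text
[0.523  0.0862 0.1595] 0.04847450184719643
edge angle -7.190291706691788 0.2725615939003199 floor est [0.5236 0.1205 0.08  ] [0.5245 0.1201 0.012 ]
(array([416.5, 206.8]), array([16.1, 16. ]), array([ 0.5983, -0.2613,  0.028 ]), np.float64(27.60825121429636))
(array([354., 207.]), array([15.8, 15.8]), array([ 0.6013, -0.1159,  0.028 ]), np.float64(16.6539246763179))
(array([356.8, 320.1]), array([22.4, 13.9]), array([ 0.341 , -0.1146,  0.028 ]), np.float64(25.119843938513185))
[-0.3371  0.1132  0.0104] [ 0.0087  0.0021 -0.5926]
[-0.1922  0.1001  0.0103] [ 0.0088  0.0013 -0.4014]
```

Emit:
{"api": "move_arm", "payload": {
  "increments": [
    {"x":-0.03,"y":0.02,"z":0.0,"wx":0.0,"wy":0.0,"wz":-0.1,"hand":-0.7},
    {"x":-0.08,"y":0.045,"z":0.0,"wx":0.0,"wy":0.0,"wz":-0.2,"hand":-0.7},
    {"x":-0.13,"y":0.07,"z":0.0,"wx":0.0,"wy":0.0,"wz":-0.3,"hand":-0.7},
    {"x":-0.17,"y":0.09,"z":0.01,"wx":0.0,"wy":0.0,"wz":-0.4,"hand":-0.7},
    {"x":-0.192,"y":0.1,"z":0.03,"wx":0.0,"wy":0.0,"wz":-0.4,"hand":-0.7},
    {"x":-0.192,"y":0.1,"z":0.06,"wx":0.0,"wy":0.0,"wz":-0.4,"hand":-0.7},
    {"x":-0.192,"y":0.1,"z":0.06,"wx":0.0,"wy":0.0,"wz":-0.4,"hand":-0.7}
  ],
  "force": 20
}}

```text
clock: 15.62
position: [0.5979, -0.1155, 0.0907]
tool_rot: [-0.002, 0.598, 0.801, -0.001]
force: [-0.3, 0.1, 0.5]
grip_width: 0.0749
finger_force: 0.0
```

```bash
python3 - <<'E'
from h import *
s=snap("side","s8");t=snap("top","t8"); st=arm.get_state(); print(st["position"],st["grip_width"],tool([.6015,-.1156,.009]),turn(np.radians(106.6)))
for b in boxes(t): print(b[2],b[3])
o=np.hstack([cv2.resize(s[130:330,230:430],(400,400)),cv2.resize(t[130:330,150:350],(400,400))]); cv2.imwrite("pics/c8.png",o)
E
```

```text
[ 0.5993 -0.1156  0.0936] 0.07500308242784251 [-0.0006  0.002   0.0846] [ 0.0007  0.0005 -0.0004]
[ 0.6739 -0.379   0.028 ] 87.35526494267964
```

View pics/c8.png

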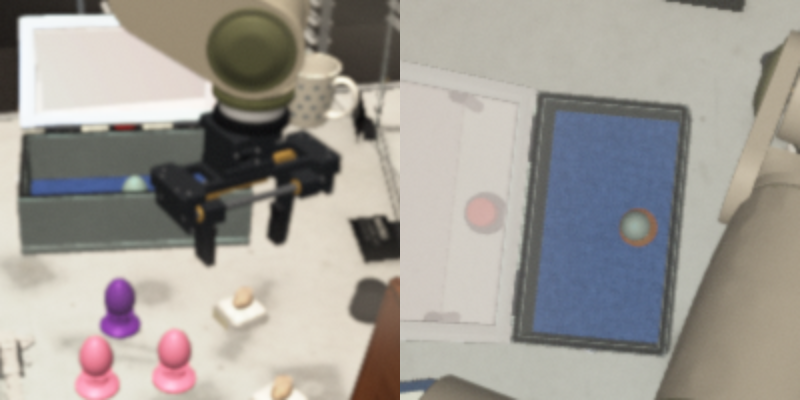

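The egg mount stands upright on the blue floor (right crop (638,227)), and box A is right below the fingers (left crop (242,308)). Descend, grip, lift.

Emit:
{"api": "move_arm", "payload": {
  "increments": [
    {"x":0.0,"y":0.002,"z":0.03,"wx":0.0,"wy":0.0,"wz":0.0,"hand":-0.7},
    {"x":0.0,"y":0.002,"z":0.06,"wx":0.0,"wy":0.0,"wz":0.0,"hand":-0.7},
    {"x":0.0,"y":0.002,"z":0.084,"wx":0.0,"wy":0.0,"wz":0.0,"hand":-0.7},
    {"x":0.0,"y":0.002,"z":0.084,"wx":0.0,"wy":0.0,"wz":0.0,"hand":-0.7},
    {"x":0.0,"y":0.002,"z":0.084,"wx":0.0,"wy":0.0,"wz":0.0,"hand":1.0},
    {"x":0.0,"y":0.002,"z":0.084,"wx":0.0,"wy":0.0,"wz":0.0,"hand":1.0},
    {"x":0.0,"y":0.002,"z":0.084,"wx":0.0,"wy":0.0,"wz":0.0,"hand":1.0},
    {"x":0.0,"y":0.002,"z":0.084,"wx":0.0,"wy":0.0,"wz":0.0,"hand":1.0},
    {"x":0.0,"y":0.002,"z":0.07,"wx":0.0,"wy":0.0,"wz":0.0,"hand":1.0},
    {"x":0.0,"y":0.002,"z":0.03,"wx":0.0,"wy":0.0,"wz":0.0,"hand":1.0},
    {"x":0.0,"y":0.002,"z":-0.03,"wx":0.0,"wy":0.0,"wz":0.0,"hand":1.0},
    {"x":0.0,"y":0.002,"z":-0.04,"wx":0.0,"wy":0.0,"wz":0.0,"hand":1.0}
  ],
  "force": 20
}}

```text
clock: 17.23
position: [0.6025, -0.1157, 0.1378]
tool_rot: [0.004, 0.598, 0.802, 0.001]
force: [-1.2, 0.2, -0.5]
grip_width: 0.0551
finger_force: 20.0
```

```bash
python3 - <<'E'
from h import *
st=arm.get_state(); print(st["position"],st["grip_width"],st["finger_force"])
F=FLOOR+.07*ex+.02*ey; print(F,tool(F+[0,0,.12]),turn(TH+np.pi/2))
E
```

```text
[ 0.6025 -0.1157  0.1378] 0.05510932535941626 19.999859863892198
[0.5962 0.1323 0.012 ] [0.2395 0.0647 0.005 ] [0.0071 0.0036 0.399 ]
```

Box A is held (55 mm). Carry it over the well.

Emit:
{"api": "move_arm", "payload": {
  "increments": [
    {"x":0.03,"y":0.01,"z":0.0,"wx":0.0,"wy":0.0,"wz":0.1,"hand":1.0},
    {"x":0.08,"y":0.025,"z":0.0,"wx":0.0,"wy":0.0,"wz":0.2,"hand":1.0},
    {"x":0.13,"y":0.037,"z":0.0,"wx":0.0,"wy":0.0,"wz":0.3,"hand":1.0},
    {"x":0.18,"y":0.05,"z":0.0,"wx":0.0,"wy":0.0,"wz":0.4,"hand":1.0},
    {"x":0.22,"y":0.06,"z":0.0,"wx":0.0,"wy":0.0,"wz":0.4,"hand":1.0},
    {"x":0.239,"y":0.065,"z":0.005,"wx":0.0,"wy":0.0,"wz":0.4,"hand":1.0},
    {"x":0.239,"y":0.065,"z":0.005,"wx":0.0,"wy":0.0,"wz":0.4,"hand":1.0},
    {"x":0.239,"y":0.065,"z":0.005,"wx":0.0,"wy":0.0,"wz":0.4,"hand":1.0}
  ]
}}

```text
clock: 18.23
position: [0.5953, 0.131, 0.1275]
tool_rot: [0.0, 0.746, 0.666, -0.0]
force: [-0.5, 0.6, -0.7]
grip_width: 0.0549
finger_force: 20.0
```

```bash
python3 - <<'E'
from h import *
st=arm.get_state(); print(st["position"],st["grip_width"],st["finger_force"])
F=FLOOR+.07*ex+.02*ey; print(tool(F+[0,0,.0095]),turn(TH+np.pi/2))
E
```

```text
[0.5953 0.131  0.1275] 0.05488273700181708 19.99977332074195
[0.0014 0.0008 0.106 ] [-0.0003  0.0004 -0.0023]
```

Emit:
{"api": "move_arm", "payload": {
  "increments": [
    {"x":0.001,"y":0.001,"z":0.03,"wx":0.0,"wy":0.0,"wz":0.0,"hand":1.0},
    {"x":0.001,"y":0.001,"z":0.06,"wx":0.0,"wy":0.0,"wz":0.0,"hand":1.0},
    {"x":0.001,"y":0.001,"z":0.085,"wx":0.0,"wy":0.0,"wz":0.0,"hand":1.0},
    {"x":0.001,"y":0.001,"z":0.1,"wx":0.0,"wy":0.0,"wz":0.0,"hand":1.0},
    {"x":0.001,"y":0.001,"z":0.105,"wx":0.0,"wy":0.0,"wz":0.0,"hand":1.0},
    {"x":0.001,"y":0.001,"z":0.105,"wx":0.0,"wy":0.0,"wz":0.0,"hand":1.0},
    {"x":0.001,"y":0.001,"z":0.105,"wx":0.0,"wy":0.0,"wz":0.0,"hand":-0.5},
    {"x":0.001,"y":0.001,"z":0.105,"wx":0.0,"wy":0.0,"wz":0.0,"hand":-0.5},
    {"x":0.001,"y":0.001,"z":0.08,"wx":0.0,"wy":0.0,"wz":0.0,"hand":-0.5},
    {"x":0.001,"y":0.001,"z":0.04,"wx":0.0,"wy":0.0,"wz":0.0,"hand":-0.5},
    {"x":0.001,"y":0.001,"z":-0.01,"wx":0.0,"wy":0.0,"wz":0.0,"hand":-0.5},
    {"x":0.001,"y":0.001,"z":-0.02,"wx":0.0,"wy":0.0,"wz":0.0,"hand":-0.5}
  ]
}}

```text
clock: 19.73
position: [0.5975, 0.1335, 0.1515]
tool_rot: [0.002, 0.745, 0.667, 0.002]
force: [0.2, 0.4, 0.4]
grip_width: 0.0665
finger_force: 0.0
```

```bash
python3 - <<'E'
from h import *
t=snap("top","t9"); st=arm.get_state(); print(st["position"],st["grip_width"],st["force"])
for b in boxes(t): print(b)
b=boxes(t)[0]; print(tool(b[2]*[1,1,0]+[0,0,.09]),turn(np.radians(26+90)))
E
```

```text
[0.5971 0.1335 0.1507] 0.06606205137776934 [-0.3029  0.5024  1.0779]
(array([416.4, 206.9]), array([16.1, 15.6]), array([ 0.5981, -0.261 ,  0.028 ]), np.float64(27.609505526309107))
(array([354.5, 319. ]), array([20.,  7.]), array([ 0.3437, -0.1094,  0.028 ]), np.float64(88.30514459576511))
[-0.3919  0.0443  0.0606] [ 0.0047  0.0006 -0.5646]
```

Emit:
{"api": "move_arm", "payload": {
  "increments": [
    {"x":-0.04,"y":0.005,"z":0.0,"wx":0.0,"wy":0.0,"wz":-0.08,"hand":-0.7},
    {"x":-0.09,"y":0.01,"z":0.0,"wx":0.0,"wy":0.0,"wz":-0.16,"hand":-0.7},
    {"x":-0.14,"y":0.016,"z":0.0,"wx":0.0,"wy":0.0,"wz":-0.24,"hand":-0.7},
    {"x":-0.19,"y":0.022,"z":0.0,"wx":0.0,"wy":0.0,"wz":-0.32,"hand":-0.7},
    {"x":-0.24,"y":0.028,"z":0.0,"wx":0.0,"wy":0.0,"wz":-0.4,"hand":-0.7},
    {"x":-0.29,"y":0.034,"z":0.01,"wx":0.0,"wy":0.0,"wz":-0.48,"hand":-0.7},
    {"x":-0.34,"y":0.04,"z":0.03,"wx":0.0,"wy":0.0,"wz":-0.56,"hand":-0.7},
    {"x":-0.38,"y":0.044,"z":0.05,"wx":0.0,"wy":0.0,"wz":-0.56,"hand":-0.7},
    {"x":-0.392,"y":0.044,"z":0.06,"wx":0.0,"wy":0.0,"wz":-0.56,"hand":-0.7},
    {"x":-0.392,"y":0.044,"z":0.06,"wx":0.0,"wy":0.0,"wz":-0.56,"hand":-0.7},
    {"x":-0.392,"y":0.044,"z":0.06,"wx":0.0,"wy":0.0,"wz":-0.56,"hand":-0.7}
  ]
}}

```text
clock: 21.15
position: [0.597, -0.2597, 0.0883]
tool_rot: [0.0, 0.531, 0.847, 0.0]
force: [0.1, 0.2, 0.6]
grip_width: 0.0749
finger_force: 0.0
```

```bash
python3 - <<'E'
from h import *
s=snap("side","s10");t=snap("top","t10"); st=arm.get_state(); print(st["position"],st["grip_width"],tool([.599,-.2612,.009]),turn(np.radians(116)))
o=np.hstack([cv2.resize(s[180:380,270:470],(400,400)),cv2.resize(t[130:330,150:350],(400,400))]); cv2.imwrite("pics/c10.png",o)
E
```

```text
[ 0.5971 -0.2599  0.0886] 0.07488027162060548 [-0.0019  0.0011  0.0796] [ 0.0007  0.0009 -0.0032]
```

View pics/c10.png

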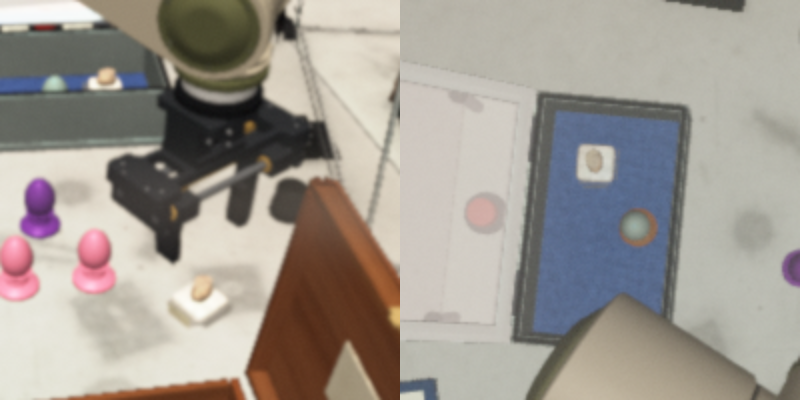

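Box A and the egg stand in the chest (right crop (595,163), (638,227)), and box B is right below the fingers (left crop (200,300)). Grip it.

Emit:
{"api": "move_arm", "payload": {
  "increments": [
    {"x":-0.002,"y":0.001,"z":0.03,"wx":0.0,"wy":0.0,"wz":0.0,"hand":-0.7},
    {"x":-0.002,"y":0.001,"z":0.06,"wx":0.0,"wy":0.0,"wz":0.0,"hand":-0.7},
    {"x":-0.002,"y":0.001,"z":0.079,"wx":0.0,"wy":0.0,"wz":0.0,"hand":-0.7},
    {"x":-0.002,"y":0.001,"z":0.079,"wx":0.0,"wy":0.0,"wz":0.0,"hand":-0.7},
    {"x":-0.002,"y":0.001,"z":0.079,"wx":0.0,"wy":0.0,"wz":0.0,"hand":1.0},
    {"x":-0.002,"y":0.001,"z":0.079,"wx":0.0,"wy":0.0,"wz":0.0,"hand":1.0},
    {"x":-0.002,"y":0.001,"z":0.079,"wx":0.0,"wy":0.0,"wz":0.0,"hand":1.0},
    {"x":-0.002,"y":0.001,"z":0.079,"wx":0.0,"wy":0.0,"wz":0.0,"hand":1.0},
    {"x":-0.002,"y":0.001,"z":0.065,"wx":0.0,"wy":0.0,"wz":0.0,"hand":1.0},
    {"x":-0.002,"y":0.001,"z":0.025,"wx":0.0,"wy":0.0,"wz":0.0,"hand":1.0},
    {"x":-0.002,"y":0.001,"z":-0.03,"wx":0.0,"wy":0.0,"wz":0.0,"hand":1.0},
    {"x":-0.002,"y":0.001,"z":-0.05,"wx":0.0,"wy":0.0,"wz":0.0,"hand":1.0}
  ],
  "force": 20
}}

```text
clock: 22.75
position: [0.5992, -0.263, 0.1423]
tool_rot: [0.003, 0.532, 0.847, -0.0]
force: [0.5, 0.3, -0.9]
grip_width: 0.0548
finger_force: 20.0
```

```bash
python3 - <<'E'
from h import *
st=arm.get_state(); print(st["position"],st["grip_width"],st["finger_force"])
F=FLOOR-.07*ex+.02*ey; print(F,tool(F+[0,0,.12]),turn(TH+np.pi/2))
E
```

```text
[ 0.5992 -0.263   0.1423] 0.05479361509387214 19.999833307228982
[0.4571 0.1477 0.012 ] [0.4317 0.0503 0.0083] [0.0042 0.004  0.559 ]
```

Emit:
{"api": "move_arm", "payload": {
  "increments": [
    {"x":0.03,"y":0.004,"z":0.0,"wx":0.0,"wy":0.0,"wz":0.06,"hand":1.0},
    {"x":0.08,"y":0.01,"z":0.0,"wx":0.0,"wy":0.0,"wz":0.13,"hand":1.0},
    {"x":0.13,"y":0.015,"z":0.0,"wx":0.0,"wy":0.0,"wz":0.2,"hand":1.0},
    {"x":0.18,"y":0.021,"z":0.0,"wx":0.0,"wy":0.0,"wz":0.27,"hand":1.0},
    {"x":0.23,"y":0.027,"z":0.0,"wx":0.0,"wy":0.0,"wz":0.34,"hand":1.0},
    {"x":0.28,"y":0.033,"z":0.0,"wx":0.0,"wy":0.0,"wz":0.42,"hand":1.0},
    {"x":0.33,"y":0.038,"z":0.0,"wx":0.0,"wy":0.0,"wz":0.5,"hand":1.0},
    {"x":0.38,"y":0.044,"z":0.0,"wx":0.0,"wy":0.0,"wz":0.56,"hand":1.0},
    {"x":0.42,"y":0.049,"z":0.005,"wx":0.0,"wy":0.0,"wz":0.56,"hand":1.0},
    {"x":0.432,"y":0.05,"z":0.008,"wx":0.0,"wy":0.0,"wz":0.56,"hand":1.0},
    {"x":0.432,"y":0.05,"z":0.008,"wx":0.0,"wy":0.0,"wz":0.56,"hand":1.0},
    {"x":0.432,"y":0.05,"z":0.008,"wx":0.0,"wy":0.0,"wz":0.56,"hand":1.0}
  ]
}}

```text
clock: 24.25
position: [0.4564, 0.1474, 0.13]
tool_rot: [0.0, 0.746, 0.666, 0.0]
force: [0.3, 0.3, 0.4]
grip_width: 0.0545
finger_force: 20.0
```

```bash
python3 - <<'E'
from h import *
st=arm.get_state(); print(st["position"],st["grip_width"],st["finger_force"],st["joint_positions"])
F=FLOOR-.07*ex+.02*ey; print(tool(F+[0,0,.0095]),turn(TH+np.pi/2))
E
```

```text
[0.4564 0.1474 0.13  ] 0.054483912724341374 19.99968694522977 [ 0.0675  0.3353  1.7759 -0.0002  1.03    0.1798]
[0.0004 0.0006 0.1085] [ 0.0005  0.0001 -0.0023]
```

Emit:
{"api": "move_arm", "payload": {
  "increments": [
    {"x":0.0,"y":0.001,"z":0.03,"wx":0.0,"wy":0.0,"wz":0.0,"hand":1.0},
    {"x":0.0,"y":0.001,"z":0.06,"wx":0.0,"wy":0.0,"wz":0.0,"hand":1.0},
    {"x":0.0,"y":0.001,"z":0.085,"wx":0.0,"wy":0.0,"wz":0.0,"hand":1.0},
    {"x":0.0,"y":0.001,"z":0.1,"wx":0.0,"wy":0.0,"wz":0.0,"hand":1.0},
    {"x":0.0,"y":0.001,"z":0.1075,"wx":0.0,"wy":0.0,"wz":0.0,"hand":1.0},
    {"x":0.0,"y":0.001,"z":0.1075,"wx":0.0,"wy":0.0,"wz":0.0,"hand":1.0},
    {"x":0.0,"y":0.001,"z":0.1075,"wx":0.0,"wy":0.0,"wz":0.0,"hand":-0.5},
    {"x":0.0,"y":0.001,"z":0.1075,"wx":0.0,"wy":0.0,"wz":0.0,"hand":-0.5},
    {"x":0.0,"y":0.001,"z":0.08,"wx":0.0,"wy":0.0,"wz":0.0,"hand":-0.5},
    {"x":0.0,"y":0.001,"z":0.04,"wx":0.0,"wy":0.0,"wz":0.0,"hand":-0.5},
    {"x":0.0,"y":0.001,"z":-0.01,"wx":0.0,"wy":0.0,"wz":0.0,"hand":-0.5},
    {"x":0.0,"y":0.001,"z":-0.06,"wx":0.0,"wy":0.0,"wz":0.0,"hand":-0.5}
  ]
}}

```text
clock: 25.75
position: [0.4565, 0.1483, 0.1916]
tool_rot: [0.0, 0.745, 0.667, 0.0]
force: [1.0, -1.3, -0.3]
grip_width: 0.0659
finger_force: 0.0
```

```bash
python3 - <<'E'
from h import *
st=arm.get_state(); print(st["position"],st["force"])
B=np.array([.5556,.3749,.2142])
print(tool(B+[0,0,.08]),turn(TH))
E
```

```text
[0.4565 0.1483 0.1916] [ 0.9996 -1.3285 -0.3128]
[ 0.2362  0.0734 -0.1025] [ 0.0002 -0.0004  1.5698]
```

Emit:
{"api": "move_arm", "payload": {
  "increments": [
    {"x":0.0,"y":0.0,"z":-0.05,"wx":0.0,"wy":0.0,"wz":0.15,"hand":0.25},
    {"x":0.0,"y":0.0,"z":-0.105,"wx":0.0,"wy":0.0,"wz":0.3,"hand":0.25},
    {"x":0.02,"y":0.006,"z":-0.105,"wx":0.0,"wy":0.0,"wz":0.46,"hand":0.25},
    {"x":0.05,"y":0.015,"z":-0.105,"wx":0.0,"wy":0.0,"wz":0.62,"hand":0.25},
    {"x":0.08,"y":0.025,"z":-0.105,"wx":0.0,"wy":0.0,"wz":0.78,"hand":0.25},
    {"x":0.11,"y":0.034,"z":-0.105,"wx":0.0,"wy":0.0,"wz":0.94,"hand":0.25},
    {"x":0.14,"y":0.043,"z":-0.105,"wx":0.0,"wy":0.0,"wz":1.1,"hand":0.25},
    {"x":0.17,"y":0.053,"z":-0.105,"wx":0.0,"wy":0.0,"wz":1.26,"hand":0.25},
    {"x":0.2,"y":0.062,"z":-0.105,"wx":0.0,"wy":0.0,"wz":1.42,"hand":0.25},
    {"x":0.236,"y":0.073,"z":-0.103,"wx":0.0,"wy":0.0,"wz":1.57,"hand":0.25},
    {"x":0.236,"y":0.073,"z":-0.103,"wx":0.0,"wy":0.0,"wz":1.57,"hand":0.25},
    {"x":0.236,"y":0.073,"z":-0.103,"wx":0.0,"wy":0.0,"wz":1.57,"hand":0.25}
  ]
}}

```text
clock: 27.25
position: [0.5553, 0.3743, 0.2929]
tool_rot: [0.0, 0.999, -0.054, 0.0]
force: [-0.3, 0.1, 0.5]
grip_width: 0.0331
finger_force: 0.0
```

```bash
python3 - <<'E'
from h import *
s=snap("side","s12");t=snap("top","t12"); st=arm.get_state(); print(st["position"],st["grip_width"],st["joint_positions"])
B=np.array([.5556,.3749,.2142]); print(tool(B-[0,0,.019]),turn(TH))
o=np.hstack([cv2.resize(s[80:280,200:400],(400,400)),cv2.resize(t[130:330,150:350],(400,400))]); cv2.imwrite("pics/c12.png",o)
E
```

```text
[0.5554 0.3739 0.2934] 0.03321354413002767 [ 0.4181  0.6342  0.8728 -0.0002  1.634   2.0987]
[ 0.     -0.0009  0.0982] [-0.0002 -0.0006  0.0001]
```

View pics/c12.png

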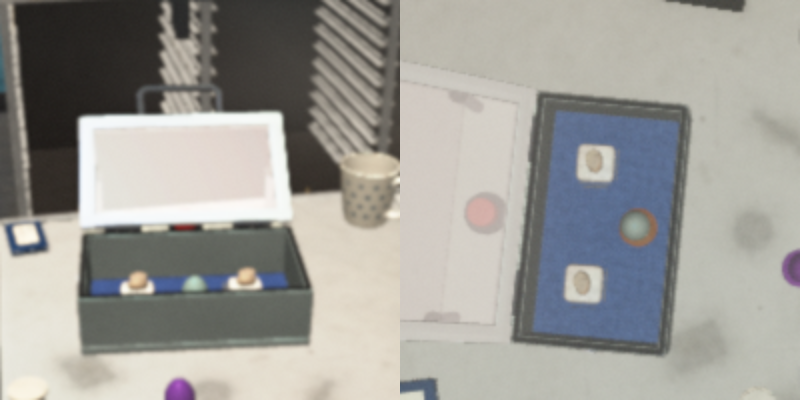

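All three pieces stand in the well: boxes (595,163), (583,284) and egg (638,227). The fingers are above the bar. Grip it.

Emit:
{"api": "move_arm", "payload": {
  "increments": [
    {"x":0.0,"y":-0.001,"z":0.03,"wx":0.0,"wy":0.0,"wz":0.0,"hand":0.25},
    {"x":0.0,"y":-0.001,"z":0.06,"wx":0.0,"wy":0.0,"wz":0.0,"hand":0.25},
    {"x":0.0,"y":-0.001,"z":0.085,"wx":0.0,"wy":0.0,"wz":0.0,"hand":0.25},
    {"x":0.0,"y":-0.001,"z":0.098,"wx":0.0,"wy":0.0,"wz":0.0,"hand":0.25},
    {"x":0.0,"y":-0.001,"z":0.098,"wx":0.0,"wy":0.0,"wz":0.0,"hand":0.25},
    {"x":0.0,"y":-0.001,"z":0.098,"wx":0.0,"wy":0.0,"wz":0.0,"hand":1.0},
    {"x":0.0,"y":-0.001,"z":0.098,"wx":0.0,"wy":0.0,"wz":0.0,"hand":1.0},
    {"x":0.0,"y":-0.001,"z":0.098,"wx":0.0,"wy":0.0,"wz":0.0,"hand":1.0},
    {"x":0.0,"y":-0.001,"z":0.098,"wx":0.0,"wy":0.0,"wz":0.0,"hand":1.0}
  ],
  "force": 25
}}

```text
clock: 28.48
position: [0.5557, 0.3747, 0.1955]
tool_rot: [0.001, 0.998, -0.055, 0.0]
force: [-2.4, -6.7, 3.4]
grip_width: 0.0084
finger_force: 24.3
```

```bash
python3 - <<'E'
from h import *
st=arm.get_state(); print(st["position"],st["grip_width"],st["force"])
H=HINGE+.0025*ex
for q in np.arange(2.45,1.3,-.1): print(round(q,2),np.round(tool(HINGE+.215*(-np.cos(q)*ey+np.sin(q)*ez)-[0,0,.019]),3))
E
```

```text
[0.5557 0.3747 0.1955] 0.00839012482295627 [-2.4334 -6.7171  3.3855]
2.45 [-0.003  0.006 -0.009]
2.35 [-0.003  0.02  -0.024]
2.25 [-0.003  0.037 -0.039]
2.15 [-0.003  0.054 -0.051]
2.05 [-0.003  0.072 -0.062]
1.95 [-0.003  0.092 -0.071]
1.85 [-0.003  0.112 -0.078]
1.75 [-0.003  0.133 -0.083]
1.65 [-0.003  0.155 -0.085]
1.55 [-0.003  0.176 -0.086]
1.45 [-0.003  0.198 -0.085]
1.35 [-0.003  0.219 -0.081]
```

Emit:
{"api": "move_arm", "payload": {
  "increments": [
    {"x":0.0,"y":0.005,"z":-0.008,"wx":0.0,"wy":0.0,"wz":0.0,"hand":1.0},
    {"x":0.0,"y":0.02,"z":-0.024,"wx":0.0,"wy":0.0,"wz":0.0,"hand":1.0},
    {"x":0.0,"y":0.037,"z":-0.039,"wx":0.0,"wy":0.0,"wz":0.0,"hand":1.0},
    {"x":0.0,"y":0.054,"z":-0.051,"wx":0.0,"wy":0.0,"wz":0.0,"hand":1.0},
    {"x":-0.001,"y":0.072,"z":-0.062,"wx":0.0,"wy":0.0,"wz":0.0,"hand":1.0},
    {"x":-0.001,"y":0.092,"z":-0.071,"wx":0.0,"wy":0.0,"wz":0.0,"hand":1.0},
    {"x":-0.001,"y":0.112,"z":-0.077,"wx":0.0,"wy":0.0,"wz":0.0,"hand":1.0},
    {"x":-0.001,"y":0.133,"z":-0.082,"wx":0.0,"wy":0.0,"wz":0.0,"hand":1.0},
    {"x":-0.001,"y":0.155,"z":-0.084,"wx":0.0,"wy":0.0,"wz":0.0,"hand":1.0},
    {"x":-0.001,"y":0.176,"z":-0.085,"wx":0.0,"wy":0.0,"wz":0.0,"hand":1.0},
    {"x":-0.001,"y":0.187,"z":-0.085,"wx":0.0,"wy":0.0,"wz":0.0,"hand":1.0},
    {"x":-0.001,"y":0.187,"z":-0.085,"wx":0.0,"wy":0.0,"wz":0.0,"hand":1.0}
  ]
}}

```text
clock: 29.98
position: [0.5335, 0.1897, 0.2792]
tool_rot: [-0.0, 0.998, -0.055, -0.001]
force: [0.3, 0.8, -17.4]
grip_width: 0.0076
finger_force: 26.1
```

```bash
python3 - <<'E'
from h import *
st=arm.get_state();P=st["position"]+[0,0,.019];d=P-HINGE; a,b=-d@ey,d[2]
print(P,"q",np.arctan2(b,a),"r",np.hypot(a,b),"x",d@ex,st["force"],st["grip_width"])
for q in np.arange(1.4,.4,-.1): print(round(q,2),np.round(tool(HINGE+.215*(-np.cos(q)*ey+np.sin(q)*ez)-[0,0,.019]),3))
E
```

```text
[0.5335 0.1897 0.2982] q 1.5007865905122295 r 0.21268607314512064 x 0.0013628345687762677 [  0.3399   0.8014 -17.3779] 0.007634898030347056
1.4 [-0.001  0.022  0.   ]
1.3 [-0.001  0.043  0.005]
1.2 [-0.001  0.063  0.012]
1.1 [-0.001  0.083  0.021]
1.0 [-0.001  0.101  0.031]
0.9 [-0.001  0.119  0.044]
0.8 [-0.001  0.135  0.058]
0.7 [-0.001  0.15   0.074]
0.6 [-0.001  0.163  0.091]
0.5 [-0.001  0.174  0.109]
```

Emit:
{"api": "move_arm", "payload": {
  "increments": [
    {"x":0.0,"y":0.01,"z":0.001,"wx":0.0,"wy":0.0,"wz":0.0,"hand":1.0},
    {"x":0.0,"y":0.027,"z":0.003,"wx":0.0,"wy":0.0,"wz":0.0,"hand":1.0},
    {"x":0.0,"y":0.045,"z":0.007,"wx":0.0,"wy":0.0,"wz":0.0,"hand":1.0},
    {"x":0.0,"y":0.063,"z":0.014,"wx":0.0,"wy":0.0,"wz":0.0,"hand":1.0},
    {"x":0.0,"y":0.083,"z":0.023,"wx":0.0,"wy":0.0,"wz":0.0,"hand":1.0},
    {"x":0.0,"y":0.101,"z":0.033,"wx":0.0,"wy":0.0,"wz":0.0,"hand":1.0},
    {"x":0.0,"y":0.119,"z":0.046,"wx":0.0,"wy":0.0,"wz":0.0,"hand":1.0},
    {"x":0.0,"y":0.135,"z":0.06,"wx":0.0,"wy":0.0,"wz":0.0,"hand":1.0},
    {"x":0.0,"y":0.15,"z":0.075,"wx":0.0,"wy":0.0,"wz":0.0,"hand":1.0},
    {"x":0.0,"y":0.163,"z":0.092,"wx":0.0,"wy":0.0,"wz":0.0,"hand":1.0},
    {"x":0.0,"y":0.17,"z":0.1,"wx":0.0,"wy":0.0,"wz":0.0,"hand":1.0},
    {"x":0.0,"y":0.17,"z":0.1,"wx":0.0,"wy":0.0,"wz":0.0,"hand":1.0}
  ]
}}

```text
clock: 31.48
position: [0.5149, 0.0219, 0.1797]
tool_rot: [-0.002, 0.998, -0.055, -0.0]
force: [-1.6, 15.1, -10.5]
grip_width: 0.0082
finger_force: 25.6
```

```bash
python3 - <<'E'
from h import *
st=arm.get_state();P=st["position"]+[0,0,.019];d=P-HINGE; a,b=-d@ey,d[2]
print(P,"q",np.arctan2(b,a),"r",np.hypot(a,b),"x",d@ex,st["force"],st["grip_width"])
for q in (.5,.4,.3,.2,.1,.05,0): print(round(q,2),np.round(tool(HINGE+.215*(-np.cos(q)*ey+np.sin(q)*ez)-[0,0,.019]),3))
E
```

```text
[0.5149 0.0219 0.1987] q 0.5505585868547351 r 0.21548933439816656 x 0.0012564106698881024 [ -1.5599  15.0644 -10.4839] 0.008234521792870141
0.5 [-0.001  0.005  0.01 ]
0.4 [-0.001  0.014  0.029]
0.3 [-0.001  0.022  0.049]
0.2 [-0.001  0.027  0.07 ]
0.1 [-0.001  0.031  0.091]
0.05 [-0.001  0.031  0.102]
0 [-0.001  0.032  0.113]
```

Emit:
{"api": "move_arm", "payload": {
  "increments": [
    {"x":0.0,"y":0.003,"z":0.008,"wx":0.0,"wy":0.0,"wz":0.0,"hand":1.0},
    {"x":0.0,"y":0.008,"z":0.019,"wx":0.0,"wy":0.0,"wz":0.0,"hand":1.0},
    {"x":0.0,"y":0.013,"z":0.03,"wx":0.0,"wy":0.0,"wz":0.0,"hand":1.0},
    {"x":0.0,"y":0.017,"z":0.041,"wx":0.0,"wy":0.0,"wz":0.0,"hand":1.0},
    {"x":0.0,"y":0.021,"z":0.052,"wx":0.0,"wy":0.0,"wz":0.0,"hand":1.0},
    {"x":0.0,"y":0.024,"z":0.063,"wx":0.0,"wy":0.0,"wz":0.0,"hand":1.0},
    {"x":0.0,"y":0.026,"z":0.074,"wx":0.0,"wy":0.0,"wz":0.0,"hand":1.0},
    {"x":0.0,"y":0.028,"z":0.084,"wx":0.0,"wy":0.0,"wz":0.0,"hand":1.0},
    {"x":0.0,"y":0.03,"z":0.093,"wx":0.0,"wy":0.0,"wz":0.0,"hand":1.0},
    {"x":0.0,"y":0.03,"z":0.101,"wx":0.0,"wy":0.0,"wz":0.0,"hand":1.0},
    {"x":0.0,"y":0.031,"z":0.108,"wx":0.0,"wy":0.0,"wz":0.0,"hand":1.0},
    {"x":0.0,"y":0.031,"z":0.112,"wx":0.0,"wy":0.0,"wz":0.0,"hand":1.0}
  ]
}}

```text
clock: 32.98
position: [0.5114, -0.01, 0.0687]
tool_rot: [-0.0, 0.998, -0.055, -0.0]
force: [-8.4, 5.4, -1.7]
grip_width: 0.0074
finger_force: 24.8
```

Emit:
{"api": "move_arm", "payload": {
  "increments": [
    {"x":0.0,"y":0.0,"z":0.001,"wx":0.0,"wy":0.0,"wz":0.0,"hand":1.0},
    {"x":0.0,"y":0.0,"z":0.001,"wx":0.0,"wy":0.0,"wz":0.0,"hand":1.0}
  ]
}}

```text
clock: 33.22
position: [0.5113, -0.01, 0.0679]
tool_rot: [-0.0, 0.998, -0.055, -0.0]
force: [-7.9, 6.4, -1.5]
grip_width: 0.0077
finger_force: 24.8
```

Emit:
{"api": "move_arm", "payload": {
  "increments": [
    {"x":0.0,"y":0.0,"z":0.002,"wx":0.0,"wy":0.0,"wz":0.0,"hand":1.0},
    {"x":0.0,"y":0.0,"z":0.002,"wx":0.0,"wy":0.0,"wz":0.0,"hand":1.0},
    {"x":0.0,"y":0.0,"z":0.002,"wx":0.0,"wy":0.0,"wz":0.0,"hand":1.0}
  ]
}}

```text
clock: 33.6
position: [0.5113, -0.01, 0.066]
tool_rot: [-0.0, 0.998, -0.055, -0.0]
force: [-8.2, 5.7, -2.5]
grip_width: 0.0076
finger_force: 24.8
```

Emit:
{"api": "move_arm", "payload": {
  "increments": [
    {"x":0.0,"y":0.0,"z":0.001,"wx":0.0,"wy":0.0,"wz":0.0,"hand":1.0},
    {"x":0.0,"y":0.0,"z":0.002,"wx":0.0,"wy":0.0,"wz":0.0,"hand":1.0},
    {"x":0.0,"y":0.0,"z":0.003,"wx":0.0,"wy":0.0,"wz":0.0,"hand":1.0},
    {"x":0.0,"y":0.0,"z":0.003,"wx":0.0,"wy":0.0,"wz":0.0,"hand":1.0}
  ]
}}

```text
clock: 34.1
position: [0.5114, -0.0101, 0.0636]
tool_rot: [-0.0, 0.998, -0.055, -0.0]
force: [-11.2, 7.0, 5.8]
grip_width: 0.0076
finger_force: 24.2
```

Emit:
{"api": "move_arm", "payload": {
  "increments": [
    {"x":0.0,"y":0.0,"z":0.001,"wx":0.0,"wy":0.0,"wz":0.0,"hand":1.0},
    {"x":0.0,"y":0.0,"z":0.001,"wx":0.0,"wy":0.0,"wz":0.0,"hand":1.0}
  ]
}}

```text
clock: 34.35
position: [0.5115, -0.0101, 0.0634]
tool_rot: [0.0, 0.998, -0.055, -0.0]
force: [-15.0, 6.9, 14.4]
grip_width: 0.0077
finger_force: 23.5
```

Emit:
{"api": "move_arm", "payload": {
  "increments": [
    {"x":0.0,"y":0.0,"z":0.0,"wx":0.0,"wy":0.0,"wz":0.0,"hand":0.3},
    {"x":0.0,"y":0.0,"z":0.0,"wx":0.0,"wy":0.0,"wz":0.0,"hand":0.3},
    {"x":0.0,"y":0.0,"z":0.0,"wx":0.0,"wy":0.0,"wz":0.0,"hand":0.3},
    {"x":0.0,"y":0.0,"z":-0.03,"wx":0.0,"wy":0.0,"wz":0.0,"hand":0.3},
    {"x":0.0,"y":0.0,"z":-0.08,"wx":0.0,"wy":0.0,"wz":0.0,"hand":0.3},
    {"x":0.0,"y":0.0,"z":-0.14,"wx":0.0,"wy":0.0,"wz":0.0,"hand":0.3},
    {"x":0.0,"y":0.0,"z":-0.14,"wx":0.0,"wy":0.0,"wz":0.0,"hand":1.0}
  ]
}}

```text
clock: 35.22
position: [0.5139, -0.0104, 0.2051]
tool_rot: [0.001, 0.998, -0.055, 0.005]
force: [0.4, -0.8, -0.8]
grip_width: 0.023
finger_force: 0.0
```

```bash
python3 - <<'E'
from h import *
s=snap("side","s14");t=snap("top","t14"); s0=cv2.imread("pics/side0.png"); st=arm.get_state()
# hatch/handle edge region, compare with the start picture
a=s[205:245,250:350].astype(int)-s0[205:245,250:350]; print("diff",np.abs(a).mean(),np.abs(a).max())
h=cv2.cvtColor(t,cv2.COLOR_BGR2HSV)[210:260,170:220]; m=cv2.inRange(h,(0,110,60),(12,255,255))|cv2.inRange(h,(170,110,60),(180,255,255)); print("red px",m.sum()//255,cv2.moments(m)["m10"]/max(m.sum(),1)+170,cv2.moments(m)["m01"]/max(m.sum(),1)+210)
P=np.array([.5392,.2514,.0767]); F=P-FLOOR; print("plunger in floor frame",F@ex,F@ey)
print(st["position"],tool(P+[0,0,.05]))
E
```

```text
diff 1.4200833333333334 16
red px 162 190.22222222222223 235.59259259259258
plunger in floor frame 0.00023907966898286317 0.13210912391771462
[ 0.512  -0.0099  0.2006] [-0.0017 -0.2628  0.0739]
```

The hatch matches the shut start picture (difference at noise level). Now to the plunger at (0.539, 0.251), with fingers shut.

Emit:
{"api": "move_arm", "payload": {
  "increments": [
    {"x":-0.001,"y":-0.04,"z":0.0,"wx":0.0,"wy":0.0,"wz":0.0,"hand":1.0},
    {"x":-0.001,"y":-0.1,"z":0.0,"wx":0.0,"wy":0.0,"wz":0.0,"hand":1.0},
    {"x":-0.001,"y":-0.16,"z":0.0,"wx":0.0,"wy":0.0,"wz":0.0,"hand":1.0},
    {"x":-0.001,"y":-0.22,"z":0.0,"wx":0.0,"wy":0.0,"wz":0.0,"hand":1.0},
    {"x":-0.001,"y":-0.263,"z":0.02,"wx":0.0,"wy":0.0,"wz":0.0,"hand":1.0},
    {"x":-0.001,"y":-0.263,"z":0.06,"wx":0.0,"wy":0.0,"wz":0.0,"hand":1.0},
    {"x":-0.001,"y":-0.263,"z":0.1,"wx":0.0,"wy":0.0,"wz":0.0,"hand":1.0},
    {"x":-0.001,"y":-0.263,"z":0.11,"wx":0.0,"wy":0.0,"wz":0.0,"hand":1.0},
    {"x":-0.001,"y":-0.263,"z":0.11,"wx":0.0,"wy":0.0,"wz":0.0,"hand":1.0}
  ]
}}

```text
clock: 36.45
position: [0.5399, 0.2515, 0.0905]
tool_rot: [0.0, 0.998, -0.055, -0.0]
force: [0.6, 0.1, 0.3]
grip_width: 0.0002
finger_force: 0.0
```

```bash
python3 - <<'E'
from h import *
P=np.array([.5392,.2514,.0627]); st=arm.get_state(); print(st["position"],st["force"],st["grip_width"],tool(P),turn(TH))
E
```

```text
[0.5399 0.2515 0.0905] [0.6013 0.1428 0.2945] 0.0002473099838169677 [-0.0006  0.0002  0.0278] [ 0.0004  0.0009 -0.0005]
```

Emit:
{"api": "move_arm", "payload": {
  "increments": [
    {"x":-0.001,"y":0.0,"z":0.012,"wx":0.0,"wy":0.0,"wz":0.0,"hand":1.0},
    {"x":-0.001,"y":0.0,"z":0.017,"wx":0.0,"wy":0.0,"wz":0.0,"hand":1.0},
    {"x":-0.001,"y":0.0,"z":0.021,"wx":0.0,"wy":0.0,"wz":0.0,"hand":1.0},
    {"x":-0.001,"y":0.0,"z":0.025,"wx":0.0,"wy":0.0,"wz":0.0,"hand":1.0},
    {"x":-0.001,"y":0.0,"z":0.028,"wx":0.0,"wy":0.0,"wz":0.0,"hand":1.0},
    {"x":-0.001,"y":0.0,"z":0.028,"wx":0.0,"wy":0.0,"wz":0.0,"hand":1.0}
  ]
}}

```text
clock: 37.2
position: [0.5398, 0.252, 0.0662]
tool_rot: [-0.0, 0.998, -0.055, 0.002]
force: [-7.8, -2.4, 26.4]
grip_width: 0.0008
finger_force: 13.3
```

Emit:
{"api": "move_arm", "payload": {
  "increments": [
    {"x":0.0,"y":0.0,"z":0.001,"wx":0.0,"wy":0.0,"wz":0.0,"hand":1.0},
    {"x":0.0,"y":0.0,"z":0.001,"wx":0.0,"wy":0.0,"wz":0.0,"hand":1.0},
    {"x":0.0,"y":0.0,"z":0.001,"wx":0.0,"wy":0.0,"wz":0.0,"hand":1.0},
    {"x":0.0,"y":0.0,"z":0.001,"wx":0.0,"wy":0.0,"wz":0.0,"hand":1.0}
  ]
}}

```text
clock: 37.7
position: [0.5398, 0.252, 0.0661]
tool_rot: [-0.0, 0.998, -0.055, 0.002]
force: [-12.2, -4.7, 33.6]
grip_width: 0.0005
finger_force: 16.9
```

```bash
python3 - <<'E'
from h import *
s=snap("side","s15"); s0=cv2.imread("pics/side0.png")
for im in(s0,s):
    h=cv2.cvtColor(im,cv2.COLOR_BGR2HSV)[175:200,275:310]; m=cv2.inRange(h,(0,130,70),(10,255,255))|cv2.inRange(h,(172,130,70),(180,255,255)); ys,xs=np.where(m); print(len(ys),(xs.min()+275,xs.max()+275,ys.min()+175,ys.max()+175) if len(ys) else 0)
print(proj("side",[[.5392,.2514,.0767],[.5392,.2514,.0627]]), arm.get_state()["force"],arm.get_state()["position"])
E
```

```text
50 (np.int64(287), np.int64(297), np.int64(185), np.int64(190))
0 0
[[292.5637 187.0507]
 [292.6051 191.6382]] [-10.2926  -4.9457  33.9972] [0.5399 0.252  0.0661]
```

Stiff hard stop at z = 0.066 (34 N against 8 N spring), held more than 0.8 s. While letting it up, I check how far the plunger follows.

Emit:
{"api": "move_arm", "payload": {
  "increments": [
    {"x":0.0,"y":0.0,"z":-0.008,"wx":0.0,"wy":0.0,"wz":0.0,"hand":1.0},
    {"x":0.0,"y":0.0,"z":-0.0155,"wx":0.0,"wy":0.0,"wz":0.0,"hand":1.0},
    {"x":0.0,"y":0.0,"z":-0.0155,"wx":0.0,"wy":0.0,"wz":0.0,"hand":1.0},
    {"x":0.0,"y":0.0,"z":-0.0155,"wx":0.0,"wy":0.0,"wz":0.0,"hand":1.0}
  ]
}}

```text
clock: 38.25
position: [0.5392, 0.2519, 0.0772]
tool_rot: [-0.0, 0.998, -0.055, 0.0]
force: [2.5, 0.8, 3.8]
grip_width: 0.0007
finger_force: 1.7
```

Still 3.8 N at 11 mm above the stop, so the full travel was reached. Retreat.

Emit:
{"api": "move_arm", "payload": {
  "increments": [
    {"x":0.0,"y":0.0,"z":-0.02,"wx":0.0,"wy":0.0,"wz":0.0,"hand":1.0},
    {"x":0.0,"y":0.0,"z":-0.06,"wx":0.0,"wy":0.0,"wz":0.0,"hand":1.0},
    {"x":0.0,"y":0.0,"z":-0.12,"wx":0.0,"wy":0.0,"wz":0.0,"hand":1.0},
    {"x":0.0,"y":0.05,"z":-0.15,"wx":0.0,"wy":0.0,"wz":0.0,"hand":1.0},
    {"x":0.0,"y":0.11,"z":-0.15,"wx":0.0,"wy":0.0,"wz":0.0,"hand":1.0},
    {"x":0.0,"y":0.17,"z":-0.15,"wx":0.0,"wy":0.0,"wz":0.0,"hand":1.0},
    {"x":0.0,"y":0.17,"z":-0.15,"wx":0.0,"wy":0.0,"wz":0.0,"hand":1.0},
    {"x":0.0,"y":0.17,"z":-0.15,"wx":0.0,"wy":0.0,"wz":0.0,"hand":1.0}
  ]
}}

```text
clock: 39.25
position: [0.5199, 0.0834, 0.2266]
tool_rot: [-0.0, 0.998, -0.055, -0.001]
force: [0.2, -0.3, 0.3]
grip_width: 0.0003
finger_force: 0.0
```

```bash
python3 - <<'E'
from h import *
s=snap("side","s16"); t=snap("top","t16"); s0=cv2.imread("pics/side0.png")
h=cv2.cvtColor(s,cv2.COLOR_BGR2HSV)[175:200,275:310]; m=cv2.inRange(h,(0,130,70),(10,255,255))|cv2.inRange(h,(172,130,70),(180,255,255)); ys,xs=np.where(m); print("red",len(ys),ys.min()+175 if len(ys) else 0,ys.max()+175 if len(ys) else 0)
print("hatch diff",np.abs(s[205:245,250:350].astype(int)-s0[205:245,250:350]).mean(),"boxes left",[b[0] for b in boxes(t)],arm.get_state()["force"])
E
```

```text
red 49 185 190
hatch diff 1.7945 boxes left [array([356.6, 319.4])] [0.051  0.7829 0.1812]
```

The plunger is up again, the hatch is shut and the robot is touching nothing, so I'm handing in.

```bash
python3 -c "
from bench import arm
print(arm.sign_off())"
```

```text
the job is handed in; nothing more can be done
None
```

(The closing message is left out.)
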